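Turn a tacky coaster onto its feet with a cranked lifter

ROBOT

A 6-joint arm with a two-finger parallel gripper is mounted at the origin on the work surface. World frame = base frame: x ahead of the robot, y to its left, z up, the work surface at z = 0. Lengths are in m, angles in rad, forces in N, time in s.
With the tool pointing down it reaches from about 0.35 to 0.85 m from the base axis. Payload 8.1 kg.
Tool frame: the origin (TCP) lies midway between the tips of the shut fingers; the grasp point (between the pads) lies behind it (bot.tcp_to_grasp is the z of the grasp point in the tool frame, in m); z points along the fingers, y is the direction in which the jaws open and shut (so a half turn about z gives the same grasp; the last joint's range is limited). The gripper opens to 93 mm and grips with 3 to 60 N. Pads are 15 mm wide; open, the fingers measure 128 mm over their backs; the gripper's body (75 mm by 188 mm) begins 65 mm behind the grasp point.
Start: joints at [1.049, 0.13, 1.488, -0, 1.523, -0.085], TCP at [0.254, 0.544, 0.219] pointing down, gripper open.
Joint ranges: [-2.96, 2.96], [-0.89, 2.26], [0.02, 2.5], [-1.34, 4.48], [0, 2.73], [-2.66, 2.66]. Speed limits (rad/s): [2.39, 2.39, 2.79, 3.14, 3.14, 3.14].

INTERFACE

Orientations are given as a unit quaternion [w, x, y, z].
In Python, from plant import bot, eyes gives the robot as it stands. The module is installed in compiled form; this text tells all that it offers.
- The arm moves only by the tool arm_command, never from a script. Its argument "moves" is a list that holds one entry, the list of rows, each a list of 5 numbers: the shift along the tool's x, y, z in cm, then the turn about the tool's z in rad, then the finger opening in cm, from 0 to 9.3. A call has 1 to 8 rows; each row shifts and turns the pose as measured when the row begins, along the tool's axes as they then stand; what a row does not reach is not made up. A row lasts 1/10 s, in which the tool goes at most 50 mm and 8.59 degrees, less where a joint would pass 70% of its speed; a pose out of reach is approached as far as the arm can. A call is refused whole if a number of a shift passes 5 or a number of a turn 0.15, either way. A call with a gripper value outside its range is refused whole. The fingers move at their own pace and stop on an object; "force" is the grip in N (left out, the last holds). Time passes only in rows, so rows that do not move let the fingers close. It gives the time, the measured TCP pose, the force and the opening at its end, in the units of the state.
- bot.get_state(): the state, without advancing time (a new reading comes with each control period).
- eyes.get_image(name): name is "scene" or "side" or "wrist"; returns a dict with "pixels" (420x560x3 uint8, blue, green, red), "fov_y" (degrees; the focal length in pixels is half the picture's height over the tangent of half this angle, whatever the lens; pixels are square), "cx", "cy" (the principal point, pixels), "R" (3x3) and "t" (3): a world point X has camera coordinates R X + t. Camera axes: x right, y down, z forward; pixel columns grow to the right and rows downward; lengths in m; the calibration is good to about 2 mm. A picture is of the moment at which its call begins. There is no depth.
- bot.sign_off(): hands the job in, once; it reports no verdict.
The state is a dict: "time": time; "q": joint angles; "qvel": joint speeds; "joint_efforts": joint torques, N m; "position": TCP position; "tool_rot": TCP orientation; "wrist_force": force on the tool from outside, world axes, zero at the start; "ft_torque": the same for the moment, N m; "finger_gap": finger opening in m.
Only numpy, scipy, OpenCV 4.12 (cv2) and the standard library are available. Lean on these libraries where they do the work, as an engineer would, in place of code of your own. Each camera call takes 0.05 s, during which the arm holds its last target. There are 200 camera calls.

TASK

The square ceramic coaster on the lower level of the two-level board lies face down, cork feet in the air, and its varnish is still tacky. Take the cranked lifter from its rest, get its blade under an edge of the coaster and tip it over, so that it stands on its four feet on the upper level; the gripper and the arm must not touch the coaster, which must not be tossed or carried high. Then lay the lifter back on its rest, handle in the saddle and blade down on the plate, and leave the finished coaster, the eraser, the pencil and the small jar where they are.

Things in the scene. Friction and masses are not known exactly. Their poses are not given: they have to be found in the camera images.
- board: Fixed two-level plywood board, 260 mm wide (y). Origin: table height, middle of the step; x points level across the step from lower to upper level (away from the robot), y along the step, z up. Lower level: x -160 to 0 mm, top 12 mm above the table. Upper level: x 0 to 120, top 18 mm above it; the upright step face at x = 0 is 6 mm high.
- coaster: Loose ceramic coaster to turn, 80 x 80 mm, 0.08 to 0.15 kg. Origin: centre of its glazed face, down at the start; z points out of its back (up at the start, down at the end). From the face: a plinth 68 x 68 x 4 mm, then a slab 80 x 80 x 5 mm: a lip overhangs 6 mm all round, its underside 4 mm above the lower level. On the back four cork feet, diameter 12, height 3, at x, y = +-24 mm.
- coaster_mid (a point): Middle of the coaster's slab, 6.5 mm from its glazed face along its z. The coaster starts nearly parallel with the step, its far side 3 to 28 mm short of it; pushed, it slides on the board until its lip meets the step.
- lifter: Loose cranked palette-knife lifter, 0.10 kg. Origin: level of the blade's flat underside, below the grip; x points to the tip, z up on its rest. Steel blade 44 mm wide (y), x 43 to 105 mm, 2 mm thick, 1.5 mm over the last 14 mm; a slim neck climbs to the wooden handle, a bar parallel to the blade, 18 mm wide (y), z 37 to 53, x -75 to 30 mm.
- lifter_grip (a point): Point to grip: on the handle's centre line, 45 mm above the blade's underside, 105 mm behind the tip; close the fingers along the lifter's y (18 mm).
- lifter_tip (a point): Middle of the blade's front edge, on its underside.
- rest: Fixed wooden rest for the lifter. Origin: table height, below the lifter's grip; x points as the blade does, z up. Plate 6 mm thick, x -93 to 117, y -45 to 45 mm. Saddle at x -70 to -55: floor 43 mm above the table, cheeks 30 mm apart up to 59 mm, 50 mm over all. At the start the lifter's origin is 6 mm above the rest's, axes nearly parallel.
- done_coaster: Finished coaster like the first, already standing on its feet on the upper level, towards +y of the board, its centre about 75 mm from the board's middle line. Its origin is the centre of its face, now on top. Leave it.
- eraser: White eraser 42 x 20 x 13 mm on the lower level, towards +y of the board (about 75 mm). Origin: centre of the underside. Leave it.
- pencil: Flat pencil 175 x 8 x 8 mm on the table. Origin: centre of the underside. Leave it.
- paint_jar: Small jar, 48 mm diameter, 60 mm high. Origin: centre of the underside. Leave it.
There are look-alikes about, which are no part of the job. Leave any turquoise or yellow look-alike of the lifter alone.

How it is judged:
By the outcome, as a careful person would: the job done as asked, in the order asked, and still so for the second after the job is handed in, with the robot touching nothing.
It also fails if it takes over 67 s, if anything falls off the work surface, if the arm or the gripper's body presses on something with over 40 N, if the wrist force passes 120 N, or if a joint passes its speed limit or range.

## Working session

There is one attempt and no reset: what is moved stays moved. The work goes in short steps, Python scripts to look and compute and a tool call to move; the robot and the scene stay as the last step left them, time stands still between calls to the robot, and variables do not carry over. Pictures are saved under pics/ and viewed, about 8 in all and at most 12, crops included, and the job is handed in when it is done.

Besides the shell and the picture viewer there is one more tool, called after "Request:" by a JSON object that holds its "method" and its "body", one argument or row to a line. arm_command: Moves the arm, as the interface text tells. Its arguments: {"type":"object","properties":{"moves":{"type":"array","items":{"type":"array","items":{"type":"array","items":{"type":"number"}}}},"force":{"type":"number"}},"required":["moves"]}

```bash
mkdir -p pics; ls; cat > h.py <<'E'
import numpy as np, cv2
from plant import bot, eyes
def grab(n,save=None):
    im=eyes.get_image(n); im['f']=210/np.tan(np.radians(im['fov_y'])/2)
    im['R']=np.array(im['R']); im['t']=np.array(im['t'])
    if save: cv2.imwrite('pics/'+save,im['pixels'])
    return im
def proj(im,X):
    c=im['R']@np.asarray(X,float)+im['t']; return np.array([im['cx'],im['cy']])+im['f']*c[:2]/c[2]
def ray(im,p):
    d=im['R'].T@np.array([(p[0]-im['cx'])/im['f'],(p[1]-im['cy'])/im['f'],1]); return -im['R'].T@im['t'],d/np.linalg.norm(d)
def onz(im,p,z):
    o,d=ray(im,p); return o+d*(z-o[2])/d[2]
def two(rs):
    A=np.zeros((3,3));b=np.zeros(3)
    for o,d in rs:
        P=np.eye(3)-np.outer(d,d);A+=P;b+=P@o
    x=np.linalg.solve(A,b); return x,[np.linalg.norm((np.eye(3)-np.outer(d,d))@(x-o)) for o,d in rs]
E
python3 - <<'E'
from h import *
import pickle
d={}
for n in('scene','side','wrist'):
    d[n]=grab(n,n+'0.png'); im=d[n]
    print(n,im['fov_y'],im['cx'],im['cy'],(-im['R'].T@im['t']).round(3),im['R'].round(2).tolist())
pickle.dump(d,open('d0.pkl','wb'))
print(bot.get_state(),bot.tcp_to_grasp)
E
```

```text
pics
scene 52.333235733505035 277.93354016989724 208.1285003963847 [ 1.089 -0.959  0.853] [[0.81, 0.59, 0.0], [0.37, -0.51, -0.78], [-0.46, 0.63, -0.63]]
side 42.93063817205355 280.2846218631542 206.1014537775088 [ 0.195 -1.303  0.856] [[0.96, -0.28, 0.0], [-0.15, -0.53, -0.83], [0.23, 0.8, -0.56]]
wrist 61.33319642180467 283.81090986040425 201.03656417079378 [0.179 0.577 0.383] [[0.42, 0.91, -0.0], [0.87, -0.4, 0.3], [0.27, -0.13, -0.95]]
{'time': 0.15, 'q': array([ 1.04861142e+00,  1.31043911e-01,  1.48901795e+00, -1.76956651e-05,
        1.52303874e+00, -8.54260322e-02]), 'qvel': array([ 7.19591930e-04, -2.20283309e-03, -2.73383148e-03,  1.45091653e-03,
        3.63640117e-05, -5.51106903e-05]), 'joint_efforts': array([ 1.43600948e-03, -5.60470140e+01, -4.92336631e+01,  7.67820748e-02,
        3.02646984e-02, -6.65609468e-05]), 'position': array([0.25357532, 0.54328106, 0.217801  ]), 'tool_rot': array([-2.17120601e-04,  2.16647354e-01,  9.76249638e-01, -7.22087282e-04]), 'wrist_force': array([-1.2365988,  0.9581062, -0.4662607]), 'ft_torque': array([-0.00393994, -0.00840014, -0.03371193]), 'finger_gap': 0.09302645827238878} -0.0188
```

View images.

View pics/scene0.png

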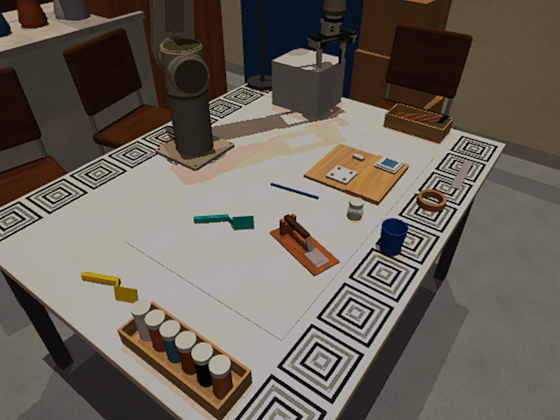

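View pics/side0.png

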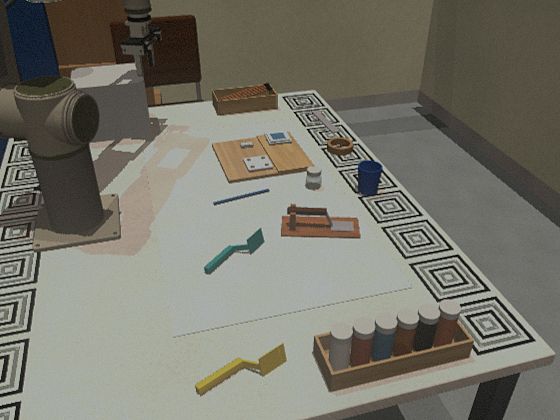

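Scene: the wooden-handled lifter lies on its orange rest (304,246). The look-alikes are turquoise (225,219) and yellow (110,288). The coaster to turn, white back with four feet, is at (341,174), the finished one, blue face up, at (390,163), the eraser at (359,156), the pencil at (295,190) and the jar at (355,209). I choose the one on the rest; next I take rough positions and a close crop.

```bash
python3 - <<'E'
from h import *
import pickle
d=pickle.load(open('d0.pkl','rb'))
for nm,p,q in [('coaster',(341,174),(257,162)),('done',(390,163),(278,138)),('jar',(355,216),(314,186)),('restc',(304,246),(320,226)),('boardfar',(381,199),(312,173)),('pencil',(295,190),(241,197))]:
    print(nm,onz(d['scene'],p,.015).round(3),onz(d['side'],q,.015).round(3))
a=d['scene']['pixels'][205:280,262:347]; b=d['side']['pixels'][195:245,272:367]
a=cv2.resize(a,None,fx=5,fy=5,interpolation=cv2.INTER_CUBIC); b=cv2.resize(b,(395,208),interpolation=cv2.INTER_CUBIC)
c=np.zeros((375,820-20,3),np.uint8); c[:,:400]=a[:,:400]; c[:208,405:]=b; cv2.imwrite('pics/crop0.png',c)
E
```

```text
coaster [0.543 0.163 0.015] [0.55  0.171 0.015]
done [0.651 0.329 0.015] [0.663 0.318 0.015]
jar [ 0.691 -0.011  0.015] [ 0.678 -0.02   0.015]
restc [ 0.637 -0.213  0.015] [ 0.626 -0.218  0.015]
boardfar [0.718 0.115 0.015] [0.698 0.055 0.015]
pencil [ 0.468 -0.009  0.015] [ 0.454 -0.019  0.015]
```

View pics/crop0.png

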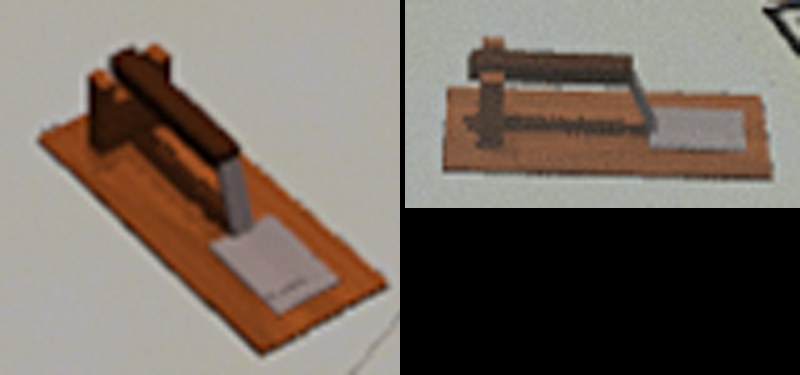

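The crop confirms the dark wooden handle in the saddle and a steel blade on the orange plate. I'm moving off towards the board and will look at it on the way.

Request:
{"method": "arm_command", "body": {
  "moves": [
    [[0,0,-1,-0.145,9.3],[0,0,-1,-0.145,9.3],[0,0,-1,-0.145,9.3],[-2.6,-4.2,0,0,9.3],[-2.6,-4.2,0,0,9.3],[-2.6,-4.2,0,0,9.3],[-2.6,-4.2,0,0,9.3],[-2.6,-4.2,0,0,9.3]]
  ]
}}

```text
time: 0.95
position: [0.3851, 0.3334, 0.2449]
tool_rot: [-0.003, -0.013, 1.0, -0.003]
wrist_force: [0.8, 0.0, 0.3]
finger_gap: 0.0928
```

Request:
{"method": "arm_command", "body": {
  "moves": [
    [[-2.6,-4.2,0,0,9.3],[-2.6,-4.2,0,0,9.3],[-2.6,-4.2,0,0,9.3],[0,0,0,0,9.3]]
  ]
}}

```text
time: 1.35
position: [0.4686, 0.2021, 0.2445]
tool_rot: [-0.002, -0.011, 1.0, -0.004]
wrist_force: [-0.7, 0.4, 0.3]
finger_gap: 0.0927
```

```bash
python3 - <<'E'
from h import *
import pickle
im=grab('wrist','w1.png'); pickle.dump(im,open('w1.pkl','wb')); print((-im['R'].T@im['t']).round(3),im['R'].round(2).tolist())
print(bot.get_state())
E
```

```text
[0.387 0.199 0.411] [[-0.02, 1.0, -0.01], [0.96, 0.02, 0.29], [0.29, -0.0, -0.96]]
{'time': 1.4, 'q': array([ 0.31443428, -0.11661295,  1.68967695, -0.00418869,  1.57582657,
       -1.27892136]), 'qvel': array([ 0.07294205, -0.00579503,  0.0069622 ,  0.02275747,  0.00480498,
        0.04114585]), 'joint_efforts': array([-1.99197784e+00, -4.33558774e+01, -4.97449636e+01, -4.27797278e-01,
        6.89565586e-04, -5.94592374e-01]), 'position': array([0.46732893, 0.20416362, 0.24439481]), 'tool_rot': array([-0.00285732, -0.01127642,  0.99992757, -0.00308817]), 'wrist_force': array([-0.39492247, -0.1146835 , -0.44655328]), 'ft_torque': array([0.11708892, 0.02801584, 0.00350647]), 'finger_gap': 0.09316746836862776}
```

View pics/w1.png

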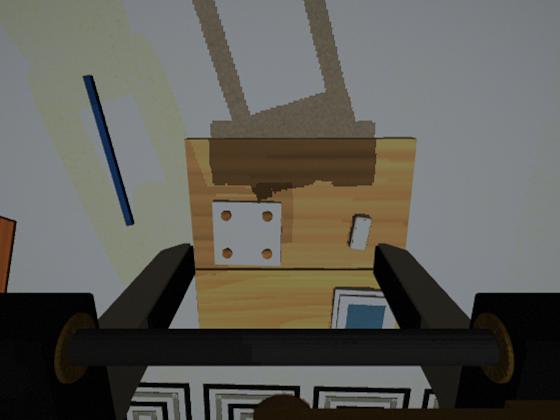

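The wrist view shows the coaster at (213–281, 201–266) with four orange feet. The step is a line at row 269, the eraser is at (360,232), the finished coaster at (363,315) and the pencil at left. Measuring.

```bash
cat > meas.py <<'E'
from h import *
import pickle
im=pickle.load(open('w1.pkl','rb')); px=im['pixels'].astype(int)
hsv=cv2.cvtColor(im['pixels'],cv2.COLOR_BGR2HSV)
roi=np.zeros(px.shape[:2],bool); roi[190:280,200:295]=1
w=((hsv[...,1]<60)&roi).astype(np.uint8)
w=cv2.morphologyEx(w,cv2.MORPH_OPEN,np.ones((3,3)))
n,l,s,c=cv2.connectedComponentsWithStats(w); k=1+np.argmax(s[1:,4]); w=(l==k).astype(np.uint8)
cs,_=cv2.findContours(w,cv2.RETR_EXTERNAL,cv2.CHAIN_APPROX_NONE); h=cs[0]
r=cv2.minAreaRect(h); box=cv2.boxPoints(r); print('rect',r)
P=np.array([onz(im,p,.021) for p in box]); print(P.round(4)); print('sides',[np.linalg.norm(P[i]-P[i-1]).round(4) for i in range(4)],'c',P.mean(0).round(4))
hole=(cv2.fillPoly(np.zeros_like(w),[h],1)>0)&(hsv[...,1]>80)
n,l,s,c=cv2.connectedComponentsWithStats(hole.astype(np.uint8))
F=[onz(im,c[i],.0225) for i in range(1,n) if s[i,4]>20]; print('feet',[ (s[i,4]) for i in range(1,n)],np.round(F,4)); print('feetc',np.mean(F,0))
# step: column-wise darkest gradient between rows 262..280
for nm,cols,rows,z in [('front',list(range(195,205))+list(range(382,410)),(128,150),.012),('step',list(range(290,372)),(258,282),.015)]:
    g=px.sum(2)
    pts=[]
    for cc in cols:
        col=g[rows[0]:rows[1],cc]
        rr=np.argmin(col) if nm=='step' else np.argmax(np.abs(np.diff(col)))+.5
        pts.append((cc,rows[0]+rr))
    pts=np.array(pts,np.float32); v=cv2.fitLine(pts,cv2.DIST_HUBER,0,.01,.01).ravel(); print(nm,v)
    a=[onz(im,(cx,v[3]+(cx-v[2])*v[1]/v[0]),z) for cx in (195,405)]; print(np.round(a,4),'yaw',np.degrees(np.arctan2(-(a[1]-a[0])[0],(a[1]-a[0])[1])).round(2))
for p in [(187,138),(415,138)]: print('corner',onz(im,p,.012).round(4))
print('eraser',onz(im,(360,232),.025).round(3),onz(im,(354,214),.025),'done',onz(im,(332,290),.03).round(3))
for p in [(88,77),(131,223)]: print('pencil',onz(im,p,.008).round(3))
E
python3 meas.py
```

```text
rect ((246.5, 233.0), (64.0, 69.0), 90.0)
[[0.5076 0.1159 0.021 ]
 [0.5058 0.1954 0.021 ]
 [0.5872 0.1968 0.021 ]
 [0.5893 0.1127 0.021 ]]
sides [np.float64(0.0817), np.float64(0.0795), np.float64(0.0814), np.float64(0.0841)] c [0.5475 0.1552 0.021 ]
feet [np.int32(79), np.int32(74), np.int32(74), np.int32(76)] [[0.5241 0.1315 0.0225]
 [0.524  0.1793 0.0225]
 [0.572  0.1314 0.0225]
 [0.5717 0.1794 0.0225]]
feetc [0.54794772 0.15539447 0.0225    ]
front [ 9.999872e-01 -5.065314e-03  3.177000e+02  1.369000e+02]
[[0.4366 0.0978 0.012 ]
 [0.4304 0.3317 0.012 ]] yaw 1.51
step [  1.    0.  329.5 269. ]
[[0.5984 0.09   0.015 ]
 [0.592  0.3502 0.015 ]] yaw 1.42
corner [0.4373 0.0888 0.012 ]
corner [0.4318 0.343  0.012 ]
eraser [0.54  0.288 0.025] [0.51825049 0.27955496 0.025     ] done [0.615 0.259 0.03 ]
pencil [ 0.375 -0.015  0.008]
pencil [0.542 0.013 0.008]
```

Coaster sides come out at 80–84 mm and the feet at 48 mm spacing. Its centre is (0.548, 0.155), with yaw near 0. The step is at x≈0.597, with yaw about 1.4°, so the gap is roughly 9 mm. On to the rest, with two wrist views for height.

Request:
{"method": "arm_command", "body": {
  "moves": [
    [[-1.1,-4.7,-0.3,0,9.3],[-1.1,-4.7,-0.3,0,9.3],[-1.1,-4.7,-0.3,0,9.3],[-1.1,-4.7,-0.3,0,9.3],[-1.1,-4.7,-0.3,0,9.3],[-1.1,-4.7,-0.3,0,9.3],[-1.1,-4.7,-0.3,0,9.3],[0,0,0,0,9.3]]
  ]
}}

```text
time: 2.2
position: [0.5537, -0.1197, 0.2645]
tool_rot: [-0.004, -0.019, 1.0, -0.001]
wrist_force: [-0.5, 1.0, -0.6]
finger_gap: 0.0926
```

```bash
python3 - <<'E'
from h import *
import pickle
pickle.dump(grab('wrist','w2.png'),open('w2.pkl','wb')); print(bot.get_state()['position'])
E
```

```text
[ 0.55335189 -0.11714834  0.264295  ]
```

Request:
{"method": "arm_command", "body": {
  "moves": [
    [[-0.8,-4.7,0,0,9.3],[-0.8,-4.7,0,0,9.3],[0,0,0,0,9.3]]
  ]
}}

```text
time: 2.55
position: [0.5748, -0.2048, 0.2629]
tool_rot: [-0.005, -0.024, 1.0, 0.002]
wrist_force: [-0.4, -0.0, -0.7]
finger_gap: 0.093
```

```bash
python3 - <<'E'
from h import *
import pickle
a=pickle.load(open('w2.pkl','rb'))
b=grab('wrist','w3.png');pickle.dump(b,open('w3.pkl','wb')); print(bot.get_state()['position'])
c=np.hstack([cv2.resize(x['pixels'],(400,300),interpolation=cv2.INTER_AREA) for x in(a,b)]);cv2.imwrite('pics/w23.png',c)
E
```

```text
[ 0.57475996 -0.20220876  0.26319023]
```

View pics/w23.png

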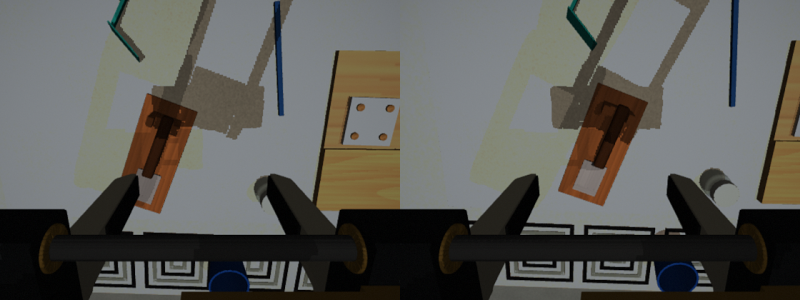

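```bash
python3 - <<'E'
from h import *
import pickle
a=pickle.load(open('w2.pkl','rb'))['pixels'][125:305,160:285]; b=pickle.load(open('w3.pkl','rb'))['pixels'][110:290,215:340]
c=np.hstack([cv2.resize(np.clip(x.astype(float)*1.7,0,255).astype(np.uint8),None,fx=3.2,fy=3.2,interpolation=cv2.INTER_CUBIC) for x in(a,b)]);cv2.imwrite('pics/w23c.png',c);print(c.shape)
E
```

```text
(576, 800, 3)
```

View pics/w23c.png

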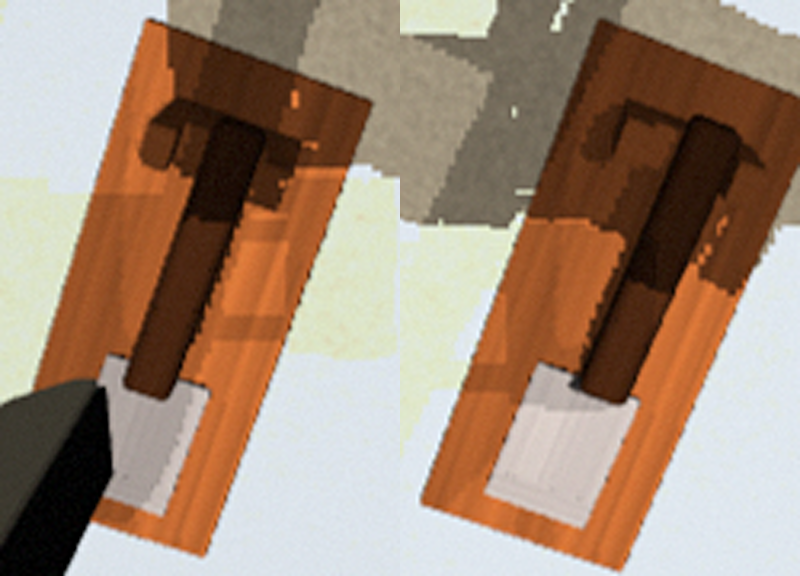

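Both views show the rest turned about −20°, with the handle over the saddle and the blade clear. I'll triangulate the handle's far end, the blade corners and the plate corners.

```bash
python3 - <<'E'
from h import *
import pickle
a=pickle.load(open('w2.pkl','rb'));b=pickle.load(open('w3.pkl','rb'))
A=lambda u,v:(160+u/3.2-.5,125+v/3.2-.5); B=lambda u,v:(215+u/3.2-.5,110+v/3.2-.5)
for n,p,q in [('handle far L',(124,387),(183,392)),('handle far R',(168,400),(228,403)),('tip R',(165,516),(185,527)),('blade rear R',(210,390),(238,402)),('blade rear L',(110,353),(140,362)),('plate rear L',(148,18),(200,18)),('plate far R',(205,557),(222,570))]:
    x,e=two([ray(a,A(*p)),ray(b,B(*q))]); print(n,x.round(4),np.round(e,4))
z=.008
T=[onz(b,B(*p),z) for p in [(85,492),(185,527)]]; Rr=[onz(b,B(*p),z) for p in[(140,362),(238,402)]]
Pl=[onz(b,B(*p),.006) for p in [(200,18),(23,502),(222,570)]]
print('tips',np.round(T,4),'rear',np.round(Rr,4),'plate',np.round(Pl,4))
tip=np.mean(T,0);d=tip-np.mean(Rr,0); print('bladeyaw',np.degrees(np.arctan2(d[1],d[0])),np.linalg.norm(d)); 
d=Pl[1]-Pl[0]; yaw=np.arctan2(d[1],d[0]);print('plateyaw',np.degrees(yaw),np.linalg.norm(d),'w',np.linalg.norm(Pl[1]-Pl[2]))
H=[onz(b,B(*p),.059) for p in[(183,392),(228,403)]]; h=np.mean(H,0); print('handle far end',h.round(4))
for y in (yaw,):
    u=np.array([np.cos(y),np.sin(y),0]); print('grip from tip',(tip-.105*u).round(4),'from handle',(h-.030*u).round(4),'from plate',(np.mean(Pl[1:],0)-.117*u).round(4))
s=bot.get_state();print(s['position'],s['tool_rot'])
w,x,yy,zz=s['tool_rot'];print('toolx yaw',np.degrees(np.arctan2(2*(x*yy+w*zz),1-2*(yy*yy+zz*zz))))
E
```

```text
handle far L [ 0.6416 -0.2169  0.0585] [0.0002 0.0002]
handle far R [ 0.6445 -0.2009  0.0608] [0.0002 0.0002]
tip R [ 0.723  -0.2145  0.0065] [0.0004 0.0004]
blade rear R [ 0.6668 -0.1954  0.0032] [0.0004 0.0004]
blade rear L [ 0.6508 -0.2352  0.0055] [0.0002 0.0002]
plate rear L [ 0.5169 -0.2169  0.0033] [0.0001 0.0001]
plate far R [ 0.7433 -0.1982  0.0046] [0.0002 0.0002]
tips [[ 0.7076 -0.2561  0.008 ]
 [ 0.7217 -0.2146  0.008 ]] rear [[ 0.65   -0.2351  0.008 ]
 [ 0.6652 -0.1955  0.008 ]] plate [[ 0.5168 -0.2168  0.006 ]
 [ 0.7143 -0.2818  0.006 ]
 [ 0.7422 -0.1983  0.006 ]]
bladeyaw -19.369118540159832 0.06048272470214924
plateyaw -18.20247938028932 0.20794203254285423 w 0.0880308969834147
handle far end [ 0.6433 -0.2089  0.059 ]
grip from tip [ 0.6149 -0.2025  0.008 ] from handle [ 0.6148 -0.1995  0.059 ] from plate [ 0.6171 -0.2035  0.006 ]
[ 0.57475996 -0.20220876  0.26319023] [-0.0050224  -0.02455672  0.99968139  0.00297717]
toolx yaw -177.1839183741967
```

Heights agree: handle top 0.059–0.061, blade 0.006. The grip point is (0.615, −0.201) and the lifter's yaw −19°. Turn 0.38 rad, then go down.

Request:
{"method": "arm_command", "body": {
  "moves": [
    [[0,0,0,0.127,9.3],[0,0,0,0.127,9.3],[0,0,0,0.127,9.3],[-1.0,0.35,4,0,5],[-1.0,0.35,4,0,5],[-1.0,0.35,4,0,5],[-1.0,0.35,4,0,5],[0,0,0,0,5]]
  ]
}}

```text
time: 3.4
position: [0.6206, -0.1752, 0.1023]
tool_rot: [-0.003, 0.164, 0.986, 0.005]
wrist_force: [-1.2, 1.0, -0.7]
finger_gap: 0.0573
```

```bash
cat >> h.py <<'E'
from scipy.spatial.transform import Rotation as Ro
def st(target=None):
    s=bot.get_state(); w,x,y,z=s['tool_rot']; R=Ro.from_quat([x,y,z,w]).as_matrix(); p=s['position']
    print('t%.2f'%s['time'],'pos',p.round(4),'toolx yaw %.2f'%np.degrees(np.arctan2(R[1,0],R[0,0])),'toolx rise',R[2,0].round(4),'tooly rise',R[2,1].round(4),'gap',round(s['finger_gap'],4),'F',np.round(s['wrist_force'],1),'q6',s['q'][5].round(2))
    if target is not None: print('tool-frame shift cm',(R.T@(np.array(target)-p)*100).round(2))
    return s,R,p
E
python3 -c "
from h import *
s,R,p=st((.615,-.201,.032))
im=grab('wrist','w4.png')
"
```

```text
t3.40 pos [ 0.6206 -0.1752  0.1023] toolx yaw 161.16 toolx rise 0.0082 tooly rise 0.0092 gap 0.0573 F [-1.2  1.  -0.7] q6 -1.6
tool-frame shift cm [-0.36 -2.69  7.  ]
```

View pics/w4.png

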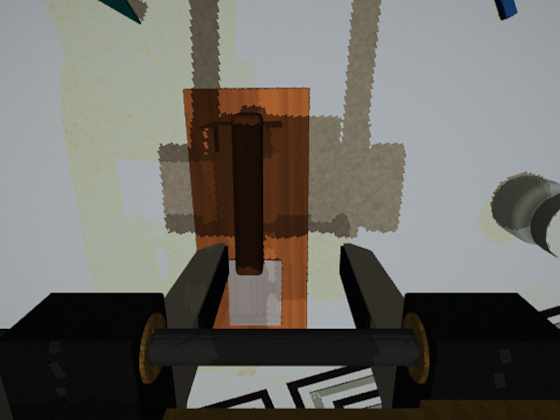

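```bash
python3 -c "
from h import *
s,R,p=st()
im=grab('wrist')
g=im['pixels'].astype(int)
for r in (200,240,265):
    row=g[r,200:300].sum(1); d=np.diff(row); print(r,200+np.argsort(d)[:3],200+np.argsort(-d)[:3])
for a in [(234,270),(264,273),(249,272),(249,200)]:
    X=onz(im,a,.059); print(a,X.round(4),'tool',(R.T@(X-p)).round(4))
"
```

```text
t3.45 pos [ 0.6219 -0.1758  0.106 ] toolx yaw 161.17 toolx rise 0.0044 tooly rise 0.0091 gap 0.0537 F [ 0.3  0.6 -0.5] q6 -1.6
200 [233 234 256] [262 263 288]
240 [235 234 236] [263 262 264]
265 [236 235 280] [262 231 232]
(234, 270) [ 0.641  -0.2192  0.059 ] tool [-0.0323 -0.0354  0.0465]
(264, 273) [ 0.6497 -0.2011  0.059 ] tool [-0.0347 -0.0154  0.0467]
(249, 272) [ 0.6457 -0.2103  0.059 ] tool [-0.0339 -0.0254  0.0466]
(249, 200) [ 0.5985 -0.1926  0.059 ] tool [ 0.0165 -0.0239  0.0468]
```

Request:
{"method": "arm_command", "body": {
  "moves": [
    [[-0.2,-1.3,0,0.01,5],[-0.2,-1.2,0,0,5],[0,0,2.5,0,5],[0,0,2.5,0,5],[0,0,1.5,0,5],[0,0,0,0,5]]
  ]
}}

```text
time: 4.1
position: [0.6274, -0.2106, 0.0609]
tool_rot: [0.013, 0.17, 0.985, 0.001]
wrist_force: [0.2, -0.4, -0.2]
finger_gap: 0.0499
```

```bash
python3 -c "
from h import *
st((.615,-.201,.032))
im=grab('wrist','w5.png'); s,R,p=st()
for a in [(.030,'far'),(-.075,'near')]: pass
"
```

```text
t4.10 pos [ 0.6274 -0.2106  0.0609] toolx yaw 160.43 toolx rise -0.0261 tooly rise 0.0062 gap 0.0499 F [ 0.2 -0.4 -0.2] q6 -1.64
tool-frame shift cm [1.56 0.47 2.85]
t4.15 pos [ 0.6282 -0.2109  0.0624] toolx yaw 160.43 toolx rise -0.0279 tooly rise 0.0059 gap 0.05 F [ 0.1 -0.6  0.1] q6 -1.64
```

View pics/w5.png

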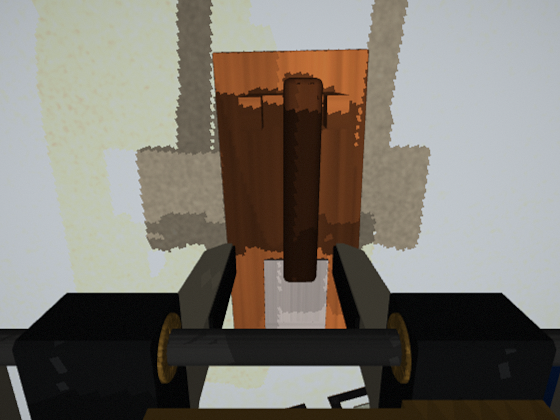

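Fingers straddle the handle, handle centred near column 302 against 288 for the jaws. The tool has drifted by 1.6° in pitch and 13 mm in x from lag during the fast rows, so I'll test slower rows, settling on camera calls.

Request:
{"method": "arm_command", "body": {
  "moves": [
    [[0.6,0.2,-1.0,0,5],[0.6,0.2,-1.0,0,5]]
  ]
}}

```text
time: 4.35
position: [0.6176, -0.2037, 0.0846]
tool_rot: [0.015, 0.17, 0.985, 0.0]
wrist_force: [1.2, -0.5, 0.6]
finger_gap: 0.05
```

```bash
python3 -c "
from h import *
st()
for i in range(3): grab('wrist'); st((.616,-.204,.032))
"
```

```text
t4.35 pos [ 0.6176 -0.2037  0.0846] toolx yaw 160.38 toolx rise -0.0288 tooly rise 0.0059 gap 0.05 F [ 1.2 -0.5  0.6] q6 -1.63
t4.40 pos [ 0.6182 -0.2035  0.087 ] toolx yaw 160.40 toolx rise -0.0313 tooly rise 0.0059 gap 0.0498 F [ 1.5 -0.1  1. ] q6 -1.63
tool-frame shift cm [ 0.36 -0.15  5.49]
t4.45 pos [ 0.6187 -0.2038  0.0864] toolx yaw 160.41 toolx rise -0.0322 tooly rise 0.0057 gap 0.0497 F [ 0.1 -0.4 -0.2] q6 -1.63
tool-frame shift cm [ 0.43 -0.14  5.43]
t4.50 pos [ 0.6186 -0.2038  0.0853] toolx yaw 160.42 toolx rise -0.0314 tooly rise 0.0057 gap 0.0502 F [0.4 0.3 0.6] q6 -1.63
tool-frame shift cm [ 0.4  -0.14  5.32]
```

Request:
{"method": "arm_command", "body": {
  "moves": [
    [[0,0,0.6,0,5],[0,0,0.6,0,5],[0,0,0.6,0,5]]
  ]
}}

```text
time: 4.8
position: [0.6202, -0.2039, 0.0679]
tool_rot: [0.017, 0.17, 0.985, -0.0]
wrist_force: [0.6, -0.0, 0.2]
finger_gap: 0.0504
```

```bash
python3 -c "
from h import *
st()
for i in range(3): grab('wrist'); st((.616,-.204,.032))
"
```

```text
t4.80 pos [ 0.6202 -0.2039  0.0679] toolx yaw 160.45 toolx rise -0.0345 tooly rise 0.0055 gap 0.0504 F [ 0.6 -0.   0.2] q6 -1.63
t4.85 pos [ 0.6194 -0.2036  0.0663] toolx yaw 160.45 toolx rise -0.0324 tooly rise 0.0057 gap 0.0498 F [-0.7  1.3 -1.3] q6 -1.63
tool-frame shift cm [ 0.41 -0.17  3.42]
t4.90 pos [ 0.6191 -0.2035  0.0665] toolx yaw 160.45 toolx rise -0.0318 tooly rise 0.0057 gap 0.05 F [ 0.6  0.8 -0. ] q6 -1.63
tool-frame shift cm [ 0.39 -0.17  3.44]
t4.95 pos [ 0.6194 -0.2036  0.0672] toolx yaw 160.45 toolx rise -0.0324 tooly rise 0.0057 gap 0.0498 F [ 0.2 -0.3  0.1] q6 -1.63
tool-frame shift cm [ 0.42 -0.17  3.5 ]
```

Slow rows keep the tilt steady, so I go slowly from here and account for the tilt through the measured pose. Final descent to the grip.

Request:
{"method": "arm_command", "body": {
  "moves": [
    [[0.2,0.05,0.7,0,4],[0.2,0.05,0.7,0,4],[0,0,0.7,0,4],[0,0,0.7,0,4],[0,0,0.5,0,4]]
  ]
}}

```text
time: 5.45
position: [0.6169, -0.2014, 0.0312]
tool_rot: [0.016, 0.17, 0.985, 0.0]
wrist_force: [-0.0, -0.7, 0.7]
finger_gap: 0.0401
```

```bash
python3 -c "
from h import *
for i in range(2): im=grab('wrist','w6.png'); s,R,p=st((.616,-.201,.032))
g=im['pixels'].astype(int)
for r in (150,200,250,270):
    row=g[r,230:360].sum(1); d=np.diff(row); print(r,230+np.argsort(d)[:4],230+np.argsort(-d)[:4])
"
```

```text
t5.50 pos [ 0.6163 -0.2012  0.0302] toolx yaw 160.44 toolx rise -0.0309 tooly rise 0.0057 gap 0.04 F [-1.7 -0.6 -1.2] q6 -1.63
tool-frame shift cm [ 0.02  0.01 -0.18]
t5.55 pos [ 0.6164 -0.2012  0.0308] toolx yaw 160.44 toolx rise -0.031 tooly rise 0.0058 gap 0.0401 F [0.  0.5 0.3] q6 -1.63
tool-frame shift cm [ 0.04  0.01 -0.12]
150 [269 270 317 243] [321 315 247 305]
200 [270 271 312 269] [314 313 315 305]
250 [240 322 270 271] [244 312 327 326]
270 [234 253 321 322] [311 332 250 245]
```

Jaws are centred on the handle to within about 1–2 mm; closing.

Request:
{"method": "arm_command", "body": {
  "moves": [
    [[0,0,0,0,2.5],[0,0,0,0,1.5],[0,0,0,0,1.0],[0,0,0,0,0.8],[0,0,0,0,0.8],[0,0,0,0,0.8]]
  ],
  "force": 50
}}

```text
time: 6.15
position: [0.6171, -0.2015, 0.032]
tool_rot: [0.017, 0.17, 0.985, 0.0]
wrist_force: [0.5, -0.3, -1.2]
finger_gap: 0.0177
```

```bash
python3 -c "
from h import *
import json
for i in range(2): grab('wrist'); s,R,p=st()
json.dump(dict(R=R.tolist(),p=p.tolist()),open('grasp.json','w'))
"
```

```text
t6.20 pos [ 0.6172 -0.2015  0.032 ] toolx yaw 160.44 toolx rise -0.0327 tooly rise 0.0057 gap 0.0177 F [ 0.2 -0.3 -0.8] q6 -1.63
t6.25 pos [ 0.6171 -0.2015  0.0319] toolx yaw 160.45 toolx rise -0.0326 tooly rise 0.0057 gap 0.0175 F [-0.3 -0.5 -0.8] q6 -1.63
```

Gripped (17.6 mm). Lift slowly.

Request:
{"method": "arm_command", "body": {
  "moves": [
    [[0,0,-0.5,0,0.8],[0,0,-1,0,0.8],[0,0,-1.5,0,0.8],[0,0,-2,0,0.8],[0,0,-2,0,0.8],[0,0,-2,0,0.8],[0,0,-1.5,0,0.8],[0,0,-0.7,0,0.8]]
  ]
}}

```text
time: 7.05
position: [0.6134, -0.201, 0.1546]
tool_rot: [0.018, 0.17, 0.985, -0.0]
wrist_force: [-0.3, -0.6, -0.3]
finger_gap: 0.0177
```

```bash
cat >> h.py <<'E'
import json,os
if os.path.exists('grasp.json'):
    G=json.load(open('grasp.json')); G['R']=np.array(G['R']);G['p']=np.array(G['p'])
    _y=np.radians(-19.55); LR=Ro.from_euler('z',_y).as_matrix()     # lifter axes at grasp
    tip_t=G['R'].T@(np.r_[G['p'][:2]+.1033*np.array([np.cos(_y),np.sin(_y)]),.006]-G['p'])
    L_t=G['R'].T@LR
def tipst(target=None,yaw=None):
    s,R,p=st(); t=p+R@tip_t; L=R@L_t
    print('tip',t.round(4),'yaw %.2f pitch(up+) %.2f roll %.2f'%(np.degrees(np.arctan2(L[1,0],L[0,0])),np.degrees(np.arcsin(L[2,0])),np.degrees(np.arcsin(L[2,1]))))
    if target is not None: print('shift cm',(R.T@(np.array(target)-t)*100).round(2))
    return t
E
python3 -c "
from h import *
grab('wrist');tipst((.47,.155,.08))"
```

```text
t7.10 pos [ 0.614  -0.2012  0.1557] toolx yaw 160.44 toolx rise -0.0364 tooly rise 0.0054 gap 0.018 F [-0.2 -0.3  0.8] q6 -1.63
tip [ 0.7114 -0.2358  0.1302] yaw -19.55 pitch(up+) 0.22 roll -0.02
shift cm [35.99 28.72  3.86]
```

Request:
{"method": "arm_command", "body": {
  "moves": [
    [[0,0,0,-0.09,0.8],[0,0,0,-0.09,0.8],[0,0,0,-0.09,0.8],[0,0,0,-0.09,0.8],[0.6,0.8,0,0,0.8],[1.0,1.5,0,0,0.8],[1.3,2,0,0,0.8],[1.3,2,0,0,0.8]]
  ]
}}

```text
time: 7.9
position: [0.5665, -0.1379, 0.1498]
tool_rot: [0.016, -0.01, 1.0, -0.003]
wrist_force: [-0.6, -0.0, -0.6]
finger_gap: 0.0176
```

Request:
{"method": "arm_command", "body": {
  "moves": [
    [[1.3,2,0,0,0.8],[1.3,2,0,0,0.8],[1.3,2,0,0,0.8],[1.3,2,0,0,0.8],[1.3,2,0,0,0.8],[1.3,2,0,0,0.8],[1.3,2,0,0,0.8],[1.3,2,0,0,0.8]]
  ]
}}

```text
time: 8.7
position: [0.4491, 0.031, 0.1403]
tool_rot: [0.012, 0.002, 1.0, -0.001]
wrist_force: [0.6, 0.4, -1.0]
finger_gap: 0.0176
```

```bash
python3 -c "
from h import *
grab('wrist');tipst((.475,.155,.05))"
```

```text
t8.75 pos [0.4472 0.0336 0.1398] toolx yaw 179.76 toolx rise -0.0212 tooly rise -0.0006 gap 0.018 F [ 1.5  1.7 -1.9] q6 -1.61
tip [0.5502 0.0329 0.1127] yaw -0.25 pitch(up+) -0.65 roll -0.36
shift cm [ 7.7  12.18  6.1 ]
```

Request:
{"method": "arm_command", "body": {
  "moves": [
    [[1.0,1.6,0,0,0.8],[1.0,1.6,0,0,0.8],[1.0,1.6,0,-0.015,0.8],[1.0,1.6,0,-0.015,0.8],[1.0,1.6,0,0,0.8],[1.0,1.5,0,0,0.8],[0.8,1.2,0,0,0.8],[0.4,0.6,0,0,0.8]]
  ]
}}

```text
time: 9.55
position: [0.3654, 0.1517, 0.1337]
tool_rot: [0.008, -0.003, 1.0, -0.0]
wrist_force: [-0.2, 0.3, -0.3]
finger_gap: 0.0172
```

```bash
python3 -c "
from h import *
im=grab('wrist','w7.png');t=tipst((.475,.155,.03))
a=grab('scene');b=grab('side');tipst()
import pickle;pickle.dump((a,b,im),open('d1.pkl','wb'))
u,v=map(int,proj(a,t));m,n=map(int,proj(b,t));print(u,v,m,n)
c=np.hstack([cv2.resize(x['pixels'][y0-32:y0+33,x0-40:x0+40],(400,325),interpolation=cv2.INTER_CUBIC) for x,x0,y0 in((a,u,v),(b,m,n))])
c=np.vstack([c,np.zeros((275,800,3),np.uint8)]); w=cv2.resize(im['pixels'][170:300,150:420],(540,260)); c[330:590,:540]=w; cv2.imwrite('pics/m1.png',c)"
```

```text
t9.60 pos [0.3651 0.1521 0.1336] toolx yaw -179.61 toolx rise -0.0161 tooly rise -0.0002 gap 0.0174 F [-0.5  1.1 -1.3] q6 -1.31
tip [0.468  0.1527 0.106 ] yaw 0.39 pitch(up+) -0.94 roll -0.34
shift cm [-0.58  0.23  7.61]
t9.70 pos [0.3664 0.151  0.134 ] toolx yaw -179.54 toolx rise -0.0172 tooly rise -0.0009 gap 0.0176 F [-1.2  0.9 -0.8] q6 -1.31
tip [0.4693 0.1517 0.1065] yaw 0.45 pitch(up+) -0.88 roll -0.38
322 145 231 142
```

View pics/m1.png

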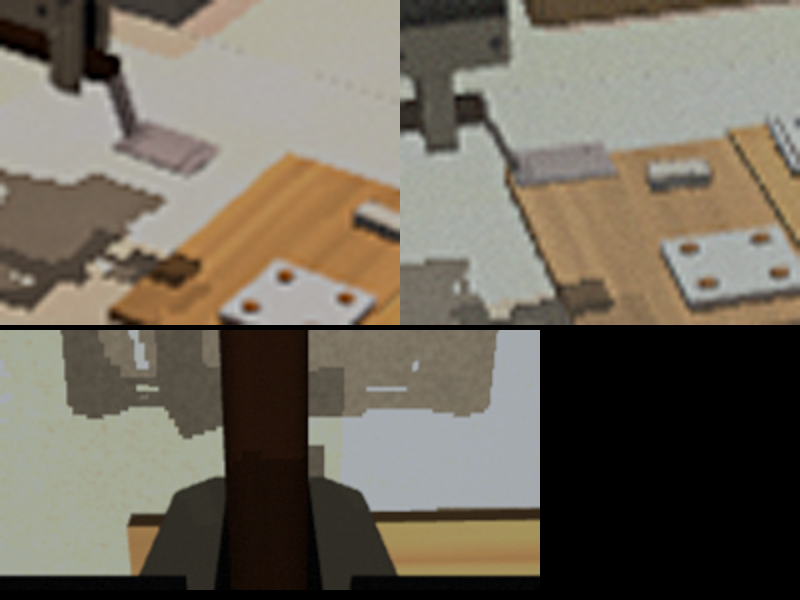

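```bash
python3 -c "
from h import *
import pickle
a,b,im=pickle.load(open('d1.pkl','rb'))
A=lambda u,v:(322-40+u/5-.5,145-32+v/5-.5); B=lambda u,v:(231-40+(u-400)/5-.5,142-32+v/5-.5)
for p,q in [((218,148),(607,145)),((186,173),(617,178)),((202,160),(612,162)),((128,130),(519,148)),((116,148),(519,184))]:
    x,e=two([ray(a,A(*p)),ray(b,B(*q))]);print(x.round(4),np.round(e,4))
# coaster from both
for im_ in(a,b):
    pass
# coaster feet by scene+side
def feet(im,x0,x1,y0,y1):
    h=cv2.cvtColor(im['pixels'],cv2.COLOR_BGR2HSV)[y0:y1,x0:x1]
    return h
for p,q in [((221,305),(689,305)),((375,300),(803,285))]:
    pass
t=tipst()
"
```

```text
[0.4702 0.1638 0.1145] [0.0011 0.0011]
[0.468  0.1263 0.1114] [0.0018 0.0018]
[0.469  0.145  0.1129] [0.0017 0.0017]
[0.4133 0.1395 0.1264] [0.0042 0.0042]
[0.4095 0.1307 0.111 ] [0.0005 0.0005]
t9.70 pos [0.3664 0.151  0.134 ] toolx yaw -179.54 toolx rise -0.0172 tooly rise -0.0009 gap 0.0176 F [-1.2  0.9 -0.8] q6 -1.31
tip [0.4693 0.1517 0.1065] yaw 0.45 pitch(up+) -0.88 roll -0.38
```

The triangulated tip x of 0.469 matches kinematics; y and z differ by about 7 mm, within the noise of these far views. Pitch is −0.9°, tip slightly down. Descend in front of the coaster.

Request:
{"method": "arm_command", "body": {
  "moves": [
    [[-0.1,0.1,0.7,-0.008,0.8],[-0.1,0.1,1.2,-0.008,0.8],[-0.1,0.1,1.3,0,0.8],[-0.1,0.1,1.3,0,0.8],[-0.1,0,1.3,0,0.8],[-0.1,0,1.0,0,0.8],[0,0,0.5,0,0.8]]
  ]
}}

```text
time: 10.4
position: [0.3754, 0.1521, 0.054]
tool_rot: [0.008, -0.01, 1.0, -0.001]
wrist_force: [0.0, -0.1, -0.9]
finger_gap: 0.0176
```

```bash
python3 -c "
from h import *
grab('wrist');grab('wrist');tipst((.480,.1552,.0135))"
```

```text
t10.50 pos [0.3751 0.1522 0.0544] toolx yaw -178.82 toolx rise -0.0162 tooly rise -0.0025 gap 0.018 F [-0.5  0.2 -1.4] q6 -1.32
tip [0.4779 0.1541 0.0268] yaw 1.16 pitch(up+) -0.94 roll -0.47
shift cm [-0.19  0.11  1.33]
```

Request:
{"method": "arm_command", "body": {
  "moves": [
    [[0,0.1,0.4,0,0.8],[0,0,0.4,0,0.8],[0,0,0.3,0,0.8],[0,0,0.15,0,0.8]]
  ]
}}

```text
time: 10.9
position: [0.3769, 0.1536, 0.0427]
tool_rot: [0.01, -0.01, 1.0, -0.001]
wrist_force: [0.1, -0.3, -0.5]
finger_gap: 0.0176
```

```bash
python3 -c "
from h import *
for i in range(3): grab('wrist');tipst((.480,.1552,.0132))"
```

```text
t10.95 pos [0.3768 0.1536 0.0425] toolx yaw -178.83 toolx rise -0.0192 tooly rise -0.0017 gap 0.0177 F [-0.3  0.  -0.8] q6 -1.32
tip [0.4797 0.1555 0.0152] yaw 1.16 pitch(up+) -0.76 roll -0.42
shift cm [-0.02 -0.03  0.2 ]
t11.00 pos [0.3768 0.1536 0.0427] toolx yaw -178.83 toolx rise -0.0192 tooly rise -0.0017 gap 0.0176 F [-0.2  0.6 -0.6] q6 -1.32
tip [0.4797 0.1554 0.0154] yaw 1.16 pitch(up+) -0.77 roll -0.43
shift cm [-0.02 -0.02  0.22]
t11.05 pos [0.3769 0.1536 0.0428] toolx yaw -178.83 toolx rise -0.0193 tooly rise -0.0017 gap 0.0176 F [-0.   0.1 -1.9] q6 -1.32
tip [0.4798 0.1555 0.0155] yaw 1.16 pitch(up+) -0.76 roll -0.42
shift cm [-0.02 -0.03  0.24]
```

Request:
{"method": "arm_command", "body": {
  "moves": [
    [[0,0,0.12,0,0.8],[0,0,0.12,0,0.8]]
  ]
}}

```text
time: 11.25
position: [0.3773, 0.1537, 0.0408]
tool_rot: [0.01, -0.01, 1.0, -0.001]
wrist_force: [-1.3, -0.2, -1.0]
finger_gap: 0.0178
```

```bash
python3 -c "
from h import *
for i in range(2): grab('wrist');tipst()"
```

```text
t11.30 pos [0.3773 0.1537 0.0407] toolx yaw -178.83 toolx rise -0.0201 tooly rise -0.0015 gap 0.0176 F [-0.6  0.1 -0.7] q6 -1.32
tip [0.4802 0.1556 0.0135] yaw 1.16 pitch(up+) -0.72 roll -0.41
t11.35 pos [0.3772 0.1537 0.0407] toolx yaw -178.83 toolx rise -0.02 tooly rise -0.0015 gap 0.0177 F [-0.1  0.2 -0.3] q6 -1.32
tip [0.4801 0.1556 0.0135] yaw 1.16 pitch(up+) -0.72 roll -0.41
```

Request:
{"method": "arm_command", "body": {
  "moves": [
    [[0,0,0.12,0,0.8],[0,0,0.12,0,0.8]]
  ]
}}

```text
time: 11.55
position: [0.3774, 0.1537, 0.0383]
tool_rot: [0.01, -0.01, 1.0, -0.001]
wrist_force: [-1.2, 0.6, -0.3]
finger_gap: 0.0177
```

```bash
python3 -c "
from h import *
for i in range(2): grab('wrist');tipst()"
```

```text
t11.60 pos [0.3773 0.1537 0.0381] toolx yaw -178.83 toolx rise -0.0201 tooly rise -0.0015 gap 0.0174 F [ 0.4  0.6 -0.3] q6 -1.32
tip [0.4802 0.1556 0.0109] yaw 1.16 pitch(up+) -0.72 roll -0.41
t11.65 pos [0.3773 0.1537 0.0383] toolx yaw -178.83 toolx rise -0.0202 tooly rise -0.0015 gap 0.0175 F [ 0.2 -0.3 -0.6] q6 -1.32
tip [0.4803 0.1556 0.0111] yaw 1.16 pitch(up+) -0.71 roll -0.41
```

No contact yet at a computed 0.011, so the tip sits somewhat higher than I computed (triangulation hinted at that). I keep probing down.

Request:
{"method": "arm_command", "body": {
  "moves": [
    [[0,0,0.1,0,0.8],[0,0,0.1,0,0.8]]
  ]
}}

```text
time: 11.85
position: [0.3774, 0.1539, 0.0368]
tool_rot: [0.01, -0.01, 1.0, -0.0]
wrist_force: [-7.8, -0.1, 11.3]
finger_gap: 0.0174
```

```bash
python3 -c "
from h import *
for i in range(2): grab('wrist');tipst()"
```

```text
t11.90 pos [0.3775 0.1539 0.0369] toolx yaw -178.82 toolx rise -0.0202 tooly rise -0.0012 gap 0.0174 F [-5.7  0.7  9.4] q6 -1.32
tip [0.4805 0.1559 0.0097] yaw 1.17 pitch(up+) -0.71 roll -0.39
t11.95 pos [0.3776 0.154  0.037 ] toolx yaw -178.82 toolx rise -0.0204 tooly rise -0.0011 gap 0.0175 F [-4.7 -0.3  7.7] q6 -1.32
tip [0.4806 0.1559 0.0098] yaw 1.17 pitch(up+) -0.70 roll -0.39
```

Request:
{"method": "arm_command", "body": {
  "moves": [
    [[0,0,0.1,0,0.8],[0,0,0.1,0,0.8]]
  ]
}}

```text
time: 12.15
position: [0.3776, 0.1543, 0.0365]
tool_rot: [0.01, -0.01, 1.0, -0.0]
wrist_force: [-7.9, -1.2, 12.1]
finger_gap: 0.0175
```

```bash
python3 -c "
from h import *
for i in range(2): grab('wrist');tipst()"
```

```text
t12.20 pos [0.3777 0.1543 0.0366] toolx yaw -178.80 toolx rise -0.0198 tooly rise -0.0009 gap 0.0174 F [-8.1 -0.3 12.2] q6 -1.32
tip [0.4806 0.1563 0.0093] yaw 1.19 pitch(up+) -0.73 roll -0.38
t12.25 pos [0.3777 0.1544 0.0366] toolx yaw -178.80 toolx rise -0.0199 tooly rise -0.0008 gap 0.0178 F [-7.9 -1.  12.6] q6 -1.32
tip [0.4806 0.1563 0.0094] yaw 1.19 pitch(up+) -0.73 roll -0.37
```

Board contact at computed z≈0.0098, so true z = computed + 2.2 mm. Lift about 1 mm and slide in under the lip.

```bash
sed -i 's/^    L_t=G/    tip_t=tip_t+np.array([0,0,-.0022])\n    L_t=G/' h.py
```

Request:
{"method": "arm_command", "body": {
  "moves": [
    [[0,-0.05,-0.13,0,0.8],[-0.4,0,0.01,0,0.8],[-0.5,0,0.01,0,0.8],[-0.5,0,0.01,0,0.8],[-0.4,0,0.01,0,0.8]]
  ]
}}

```text
time: 12.75
position: [0.3972, 0.1543, 0.0379]
tool_rot: [0.01, -0.011, 1.0, -0.0]
wrist_force: [-1.6, 0.0, -0.6]
finger_gap: 0.0176
```

```bash
python3 -c "
from h import *
for i in range(2): grab('wrist');tipst((.512,.1555,.0128))"
```

```text
t12.80 pos [0.3978 0.1544 0.0381] toolx yaw -178.79 toolx rise -0.0213 tooly rise -0.0006 gap 0.0177 F [ 0.1  0.1 -0.4] q6 -1.33
tip [0.5007 0.1564 0.0132] yaw 1.20 pitch(up+) -0.64 roll -0.36
shift cm [-1.12 -0.11  0.07]
t12.85 pos [0.3974 0.1543 0.038 ] toolx yaw -178.80 toolx rise -0.021 tooly rise -0.0006 gap 0.0173 F [-0.7 -0.1 -0.9] q6 -1.33
tip [0.5003 0.1563 0.0131] yaw 1.19 pitch(up+) -0.67 roll -0.36
shift cm [-1.17 -0.11  0.06]
```

Request:
{"method": "arm_command", "body": {
  "moves": [
    [[-0.4,-0.1,0.02,0,0.8],[-0.4,0,0.02,0,0.8],[-0.4,0,0.01,0,0.8]]
  ]
}}

```text
time: 13.15
position: [0.4095, 0.1535, 0.0375]
tool_rot: [0.01, -0.011, 1.0, -0.0]
wrist_force: [-2.9, -0.2, 2.2]
finger_gap: 0.0176
```

```bash
python3 -c "
from h import *
for i in range(2): a=grab('side');t=tipst((.514,.1555,.0128))
b=grab('scene')
cs=[]
for x in(a,b):
    u,v=map(int,proj(x,t)); cs.append(cv2.resize(x['pixels'][v-35:v+35,u-35:u+35],(400,400),interpolation=cv2.INTER_CUBIC))
cv2.imwrite('pics/m2.png',np.hstack(cs))"
```

```text
t13.20 pos [0.4102 0.1535 0.0377] toolx yaw -178.80 toolx rise -0.0204 tooly rise -0.0006 gap 0.0176 F [ 0.1  0.6 -0.7] q6 -1.34
tip [0.5131 0.1555 0.0127] yaw 1.19 pitch(up+) -0.70 roll -0.36
shift cm [-0.09 -0.   -0.  ]
t13.25 pos [0.4101 0.1535 0.0377] toolx yaw -178.80 toolx rise -0.0206 tooly rise -0.0006 gap 0.0175 F [ 0.   0.3 -0.4] q6 -1.34
tip [0.513  0.1555 0.0128] yaw 1.19 pitch(up+) -0.69 roll -0.36
shift cm [-0.1 -0.  -0. ]
```

View pics/m2.png

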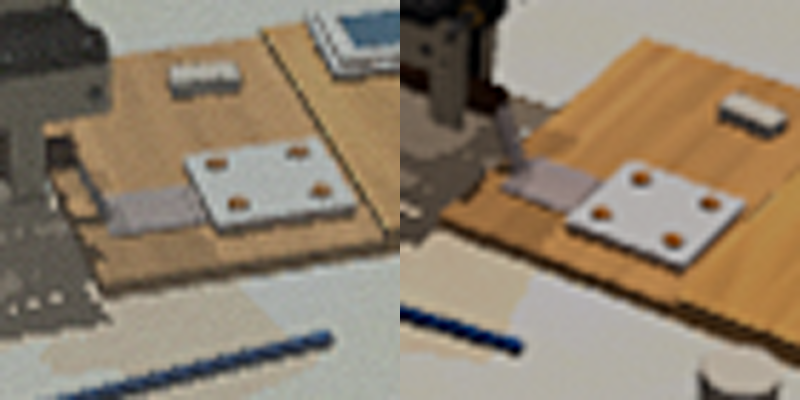

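The blade is under the near lip in both views, but it looks offset towards −y. I'll measure that within each image, blade edges at z 14.5 mm against coaster edges at 21 mm.

```bash
python3 -c "
from h import *
for n in('side','scene'):
    im=grab(n); hsv=cv2.cvtColor(im['pixels'],cv2.COLOR_BGR2HSV); S=hsv[...,1].astype(int);V=hsv[...,2].astype(int)
    # blade edges: at fixed x stations scan y on plane z=.0142, coaster on .021
    for x,z,lab in [(.470,.0145,'blade'),(.480,.0145,'blade'),(.490,.0145,'blade'),(.53,.021,'coaster'),(.55,.021,'coaster')]:
        ys=np.arange(.09,.23,.001); 
        P=np.array([proj(im,(x,y,z)) for y in ys],np.float32)
        val=cv2.remap(S.astype(np.float32),P[:,0].reshape(1,-1),P[:,1].reshape(1,-1),cv2.INTER_LINEAR).ravel()
        lo=ys[val<85]; 
        # longest run
        runs=np.split(lo,np.where(np.diff(lo)>.0045)[0]+1); r=max(runs,key=len) if len(lo) else [0,0]
        print(n,lab,x,'%.3f %.3f mid %.4f w %.3f'%(r[0],r[-1],(r[0]+r[-1])/2,r[-1]-r[0]), val[::12].astype(int))
"
```

```text
side blade 0.47 0.129 0.181 mid 0.1550 w 0.052 [ 93 103 100 101  17  18  19  13 106 105 104 104]
side blade 0.48 0.130 0.182 mid 0.1560 w 0.052 [ 98 100 100 101  12  18  15  24 104 104 102 104]
side blade 0.49 0.129 0.181 mid 0.1550 w 0.052 [102 100 102  94  20  17  16  26 100 103 102 105]
side coaster 0.53 0.141 0.204 mid 0.1725 w 0.063 [107 103  38   8 101  17   4   7  94  49 109 104]
side coaster 0.55 0.107 0.205 mid 0.1560 w 0.098 [101 101  36   6   6   7   5   6   4  28 109 102]
scene blade 0.47 0.132 0.177 mid 0.1545 w 0.045 [151 150 152 153  33  38  33  44 149 149 147 149]
scene blade 0.48 0.132 0.177 mid 0.1545 w 0.045 [153 151 151 154  34  38  34  46 149 148 149 151]
scene blade 0.49 0.132 0.177 mid 0.1545 w 0.045 [154 152 150 154  33  36  34  50 152 152 151 149]
scene coaster 0.53 0.114 0.200 mid 0.1570 w 0.086 [149 155  83   2  16   6   7   5   8  51 156 150]
scene coaster 0.55 0.115 0.199 mid 0.1570 w 0.084 [149 150  87   6   7   7   7   7   5  66 154 150]
```

The blade centre y is 0.155 and the coaster's 0.1565, so it is centred after all. Now push the coaster to the step.

Request:
{"method": "arm_command", "body": {
  "moves": [
    [[-0.3,0,0.01,0,0.8],[-0.3,0,0.01,0,0.8],[-0.3,0,0.01,0,0.8]]
  ]
}}

```text
time: 13.7
position: [0.4177, 0.1538, 0.0373]
tool_rot: [0.009, -0.011, 1.0, -0.0]
wrist_force: [-3.7, 0.5, 2.8]
finger_gap: 0.0177
```

```bash
python3 -c "
from h import *
for i in range(2): grab('side');tipst()"
```

```text
t13.75 pos [0.4183 0.1538 0.0374] toolx yaw -178.78 toolx rise -0.0188 tooly rise -0.0007 gap 0.0177 F [-3.2 -1.1  1.8] q6 -1.35
tip [0.5211 0.1558 0.0123] yaw 1.22 pitch(up+) -0.79 roll -0.37
t13.80 pos [0.4183 0.1538 0.0374] toolx yaw -178.78 toolx rise -0.0191 tooly rise -0.0007 gap 0.0175 F [-0.9 -0.1  0.8] q6 -1.35
tip [0.5211 0.1558 0.0123] yaw 1.21 pitch(up+) -0.77 roll -0.37
```

Request:
{"method": "arm_command", "body": {
  "moves": [
    [[-0.25,0,0.01,0,0.8],[-0.2,0,0.01,0,0.8]]
  ]
}}

```text
time: 14.0
position: [0.4183, 0.1538, 0.0372]
tool_rot: [0.004, -0.011, 1.0, -0.001]
wrist_force: [-18.0, -1.6, 18.9]
finger_gap: 0.0178
```

```bash
python3 -c "
from h import *
for i in range(2): grab('side');tipst()"
```

```text
t14.05 pos [0.4183 0.1538 0.0372] toolx yaw -178.76 toolx rise -0.0083 tooly rise -0.0015 gap 0.0178 F [-18.5  -1.5  19.6] q6 -1.35
tip [0.5209 0.1558 0.011 ] yaw 1.23 pitch(up+) -1.39 roll -0.41
t14.10 pos [0.4183 0.1538 0.0372] toolx yaw -178.76 toolx rise -0.0085 tooly rise -0.0015 gap 0.0175 F [-18.1  -1.6  19. ] q6 -1.35
tip [0.5209 0.1558 0.011 ] yaw 1.23 pitch(up+) -1.38 roll -0.41
```

Lip is against the step (Fx −18 N at tip x 0.521). I'll compute the notch path for tipping about the far edge.

```bash
cat > path.py <<'E'
import numpy as np
def pose(th):
    c,s=np.cos(th),np.sin(th); R=np.array([[c,s],[-s,c]])   # (u,h)->(x,z)
    lin=lambda a,b:np.linspace(a,b,400)
    o=np.vstack([lin((40,4),(40,9)),lin((40,9),(-40,9)),lin((40,4),(34,4)),lin((34,4),(34,0))])@R.T
    n=np.array([-34,4])@R.T
    dz=-o[:,1].min(); o[:,1]+=dz; dx=-o[o[:,1]<=6.0,0].max()
    return n+[dx,dz]
n0=pose(0)
if __name__=='__main__':
    for t in range(0,101,10): print(t,(pose(np.radians(t))-n0).round(1))
E
python3 path.py
```

```text
0 [0. 0.]
10 [ 0.6 11.7]
20 [ 2.9 23. ]
30 [ 7.4 33.5]
40 [14.1 43.6]
50 [22.6 52.7]
60 [32.7 60.1]
70 [44.  65.5]
80 [56.2 68.9]
90 [69. 70.]
100 [80.9 69.7]
```

Request:
{"method": "arm_command", "body": {
  "moves": [
    [[0.05,0,-0.2,0,0.8],[0,0,-0.3,0,0.8],[-0.03,0,-0.5,0,0.8],[-0.05,0,-0.5,0,0.8]]
  ]
}}

```text
time: 14.5
position: [0.4181, 0.1536, 0.0521]
tool_rot: [0.004, -0.011, 1.0, -0.001]
wrist_force: [0.3, 0.1, -1.3]
finger_gap: 0.0176
```

```bash
python3 -c "
from h import *
a=grab('side','s3.png');t=tipst();print('d from notch mm',((t+[0,0,.0015])-[.521,0,.016])*1000)"
```

```text
t14.55 pos [0.4188 0.1538 0.053 ] toolx yaw -178.75 toolx rise -0.0088 tooly rise -0.0016 gap 0.0176 F [-0.2  0.3  0.1] q6 -1.35
tip [0.5214 0.1558 0.0269] yaw 1.24 pitch(up+) -1.36 roll -0.42
d from notch mm [  0.38829012 155.82565499  12.37509561]
```

```bash
cat > chk.py <<'E'
from h import *
import path,sys
def chk(ths,n='side'):
    im=grab(n); hsv=cv2.cvtColor(im['pixels'],cv2.COLOR_BGR2HSV)
    def corner(th,u,h,y):
        c,s=np.cos(th),np.sin(th); x,z=np.array([[c,s],[-s,c]])@(np.array([u,h])-[-34,4])+path.pose(th)
        return proj(im,(.595+x/1000,.1565+y/1000,.012+z/1000))
    for t in ths: print(t,[corner(np.radians(t),-40,9,y).round(1).tolist() for y in(-40,40)],'far',[corner(np.radians(t),40,9,y).round(1).tolist() for y in(-40,40)])
    p0=proj(im,(.56,.156,.03)); m=((hsv[...,1]<40)&(hsv[...,2]>60)).astype(np.uint8)
    x0,y0=(p0-[45,60]).astype(int); m=m[y0:y0+95,x0:x0+90]
    nn,l,s,c=cv2.connectedComponentsWithStats(m)
    cv2.imwrite('pics/_m.png',cv2.resize(im['pixels'][y0:y0+95,x0:x0+90],None,fx=5,fy=5))
    cs,_=cv2.findContours(m,cv2.RETR_EXTERNAL,cv2.CHAIN_APPROX_NONE)
    for k in sorted(cs,key=cv2.contourArea)[::-1][:3]:
        ap=cv2.approxPolyDP(k,3,True).reshape(-1,2)+[x0,y0]; print(int(cv2.contourArea(k)),ap.tolist())
if __name__=='__main__': tipst(); chk([float(v) for v in sys.argv[1:]])
E
python3 chk.py 0 10
```

```text
t14.55 pos [0.4188 0.1538 0.053 ] toolx yaw -178.75 toolx rise -0.0088 tooly rise -0.0016 gap 0.0176 F [-0.2  0.3  0.1] q6 -1.35
tip [0.5214 0.1558 0.0269] yaw 1.24 pitch(up+) -1.36 roll -0.42
0.0 [[250.4, 169.9], [244.6, 158.1]] far [[275.0, 166.4], [268.4, 154.9]]
10.0 [[250.8, 166.3], [244.9, 154.5]] far [[275.1, 166.7], [268.5, 155.2]]
3943 [[305, 99], [278, 99], [280, 110], [222, 117], [218, 113], [225, 113], [226, 109], [216, 112], [216, 124], [222, 120], [222, 125], [216, 127], [225, 124], [233, 133], [228, 142], [228, 137], [216, 139], [216, 193], [248, 193], [266, 188], [267, 192], [260, 193], [305, 193], [305, 171], [233, 183], [234, 186], [227, 184], [218, 162], [220, 149], [216, 146], [264, 134], [270, 144], [291, 140], [287, 130], [305, 152], [305, 126], [301, 123], [305, 124]]
348 [[275, 167], [267, 154], [266, 158], [246, 155], [246, 160], [230, 161], [227, 156], [233, 167]]
41 [[252, 143], [241, 143], [241, 147]]
```

The near corner is at (246,155), matching 10° of tilt, so it is lifting. Continue along the arc.

Request:
{"method": "arm_command", "body": {
  "moves": [
    [[-0.1,0,-0.5,0,0.8],[-0.15,0,-0.5,0,0.8],[-0.2,0,-0.5,0,0.8],[-0.25,0,-0.5,0,0.8],[-0.3,0,-0.5,0,0.8]]
  ]
}}

```text
time: 15.1
position: [0.4272, 0.1538, 0.0786]
tool_rot: [0.002, -0.011, 1.0, -0.001]
wrist_force: [-5.7, 0.1, 0.9]
finger_gap: 0.0177
```

```bash
python3 chk.py 30 40 | cut -c1-400; python3 -c "
from h import *
t=tipst();print('d',((t+[0,0,.0015])-[.521,0,.016])*1000)"
```

```text
t15.10 pos [0.4272 0.1538 0.0786] toolx yaw -178.76 toolx rise -0.0048 tooly rise -0.0021 gap 0.0177 F [-5.7  0.1  0.9] q6 -1.36
tip [0.5297 0.1558 0.0521] yaw 1.23 pitch(up+) -1.60 roll -0.45
30.0 [[253.4, 159.4], [247.5, 147.8]] far [[275.0, 167.6], [268.4, 156.0]]
40.0 [[255.9, 156.1], [249.8, 144.6]] far [[275.0, 167.9], [268.4, 156.3]]
2494 [[305, 99], [278, 99], [280, 110], [227, 115], [236, 129], [226, 129], [221, 135], [216, 131], [218, 153], [222, 152], [223, 141], [264, 134], [270, 144], [291, 140], [287, 130], [305, 152], [305, 126], [301, 123], [305, 124]]
1333 [[216, 161], [216, 193], [248, 193], [269, 187], [271, 191], [260, 193], [305, 193], [305, 171], [231, 185]]
292 [[229, 148], [235, 159], [253, 157], [275, 167], [268, 162], [268, 156], [249, 148], [251, 142], [241, 143], [241, 147], [248, 147], [250, 151], [233, 154]]
t15.15 pos [0.428  0.1539 0.0797] toolx yaw -178.76 toolx rise -0.0058 tooly rise -0.0019 gap 0.0174 F [-7.8 -0.9  3.2] q6 -1.36
tip [0.5305 0.1559 0.0532] yaw 1.24 pitch(up+) -1.54 roll -0.43
d [  9.51785189 155.93633015  38.68782507]
```

On the path at about 34°. Continue.

Request:
{"method": "arm_command", "body": {
  "moves": [
    [[-0.3,0,-0.5,0,0.8],[-0.4,0,-0.5,0,0.8],[-0.45,0,-0.45,0,0.8],[-0.5,0,-0.4,0,0.8]]
  ]
}}

```text
time: 15.55
position: [0.4449, 0.1544, 0.1005]
tool_rot: [0.002, -0.011, 1.0, -0.001]
wrist_force: [-5.4, -0.5, 5.1]
finger_gap: 0.0179
```

```bash
python3 chk.py 50 60 | grep -v '^[0-9]\{4\}' | cut -c1-400; python3 -c "
from h import *
t=tipst();print('d',((t+[0,0,.0015])-[.521,0,.016])*1000)"
```

```text
t15.55 pos [0.4449 0.1544 0.1005] toolx yaw -178.74 toolx rise -0.0043 tooly rise -0.0019 gap 0.0179 F [-5.4 -0.5  5.1] q6 -1.36
tip [0.5474 0.1565 0.0738] yaw 1.25 pitch(up+) -1.62 roll -0.44
50.0 [[258.9, 153.0], [252.7, 141.6]] far [[275.0, 168.0], [268.4, 156.4]]
60.0 [[262.5, 150.4], [256.1, 139.1]] far [[275.0, 168.2], [268.4, 156.6]]
196 [[235, 142], [240, 152], [259, 150], [274, 166], [254, 140], [254, 145], [245, 142], [239, 147]]
t15.60 pos [0.4464 0.1545 0.1016] toolx yaw -178.75 toolx rise -0.0067 tooly rise -0.0016 gap 0.0179 F [-4.2 -1.3  5.1] q6 -1.36
tip [0.5489 0.1566 0.0752] yaw 1.24 pitch(up+) -1.48 roll -0.42
d [ 27.93313391 156.5809442   60.72783273]
```

Tip is about 3 mm above the path (the coaster corner too), so I use less lift and more push.

Request:
{"method": "arm_command", "body": {
  "moves": [
    [[-0.4,0,0,0,0.8],[-0.5,0,-0.05,0,0.8],[-0.5,0,-0.15,0,0.8]]
  ]
}}

```text
time: 15.9
position: [0.4643, 0.1555, 0.1076]
tool_rot: [0.007, -0.011, 1.0, -0.0]
wrist_force: [-2.5, 0.0, 3.6]
finger_gap: 0.0173
```

```bash
python3 chk.py 65 75 | grep -v '^[0-9]\{4\}' | cut -c1-400; python3 -c "
from h import *
t=tipst();print('d',((t+[0,0,.0015])-[.521,0,.016])*1000)"
```

```text
t15.90 pos [0.4643 0.1555 0.1076] toolx yaw -178.73 toolx rise -0.0135 tooly rise -0.0004 gap 0.0173 F [-2.5  0.   3.6] q6 -1.37
tip [0.567  0.1576 0.0819] yaw 1.26 pitch(up+) -1.09 roll -0.35
65.0 [[264.4, 149.3], [258.0, 138.1]] far [[275.0, 168.3], [268.4, 156.7]]
75.0 [[268.5, 147.7], [261.9, 136.5]] far [[275.0, 168.6], [268.4, 156.9]]
11 [[227, 139], [216, 141]]
t15.95 pos [0.4654 0.1556 0.1083] toolx yaw -178.74 toolx rise -0.0152 tooly rise -0.0002 gap 0.0179 F [-1.9  0.5  2.8] q6 -1.37
tip [0.5682 0.1577 0.0828] yaw 1.25 pitch(up+) -0.99 roll -0.34
d [ 47.21053221 157.67449769  68.30761758]
```

```bash
cat > two.py <<'E'
from h import *
import sys
cs=[]
for n in('side','scene'):
    x=grab(n); u,v=map(int,proj(x,(.59,.156,.05))); cs.append(cv2.resize(x['pixels'][v-35:v+35,u-35:u+35],(400,400),interpolation=cv2.INTER_CUBIC))
cv2.imwrite('pics/'+sys.argv[1],np.hstack(cs)); tipst()
E
python3 two.py m3.png
```

```text
t16.05 pos [0.464  0.1555 0.1073] toolx yaw -178.75 toolx rise -0.013 tooly rise -0.0004 gap 0.0179 F [-1.9  0.   5.1] q6 -1.37
tip [0.5667 0.1575 0.0816] yaw 1.25 pitch(up+) -1.12 roll -0.35
```

View pics/m3.png

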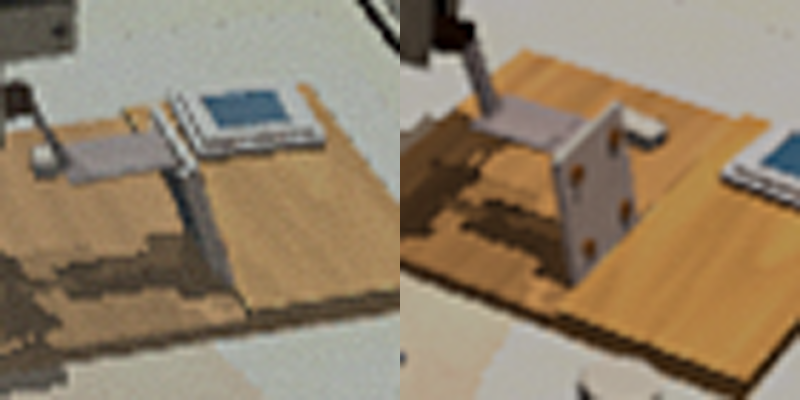

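It stands at about 70° with the blade in the notch, its foot at the step. Push on gently.

Request:
{"method": "arm_command", "body": {
  "moves": [
    [[-0.4,0,-0.1,0,0.8],[-0.4,0,-0.1,0,0.8],[-0.4,0,0,0,0.8],[-0.4,0,0,0,0.8]]
  ]
}}

```text
time: 16.45
position: [0.4819, 0.1559, 0.1106]
tool_rot: [0.008, -0.011, 1.0, -0.0]
wrist_force: [-1.3, -0.4, 4.7]
finger_gap: 0.0178
```

```bash
python3 -c "
from h import *
grab('side');t=tipst();print('d',((t+[0,0,.0015])-[.521,0,.016])*1000)"
```

```text
t16.50 pos [0.4825 0.1559 0.1107] toolx yaw -178.74 toolx rise -0.0164 tooly rise -0.0001 gap 0.0173 F [-0.7  0.1  4.2] q6 -1.38
tip [0.5853 0.158  0.0853] yaw 1.25 pitch(up+) -0.93 roll -0.33
d [ 64.28641496 158.02697307  70.84173732]
```

Request:
{"method": "arm_command", "body": {
  "moves": [
    [[-0.25,0,-0.05,0,0.8],[-0.25,0,-0.05,0,0.8],[-0.25,0,0,0,0.8],[-0.25,0,0,0,0.8]]
  ]
}}

```text
time: 16.9
position: [0.4934, 0.1562, 0.1116]
tool_rot: [0.008, -0.011, 1.0, 0.0]
wrist_force: [0.1, -0.6, 3.7]
finger_gap: 0.0176
```

```bash
cat >chk2.py <<'E'
from h import *
im=grab('side');t=tipst();print('d',((t+[0,0,.0015])-[.521,0,.016])*1000)
hsv=cv2.cvtColor(im['pixels'],cv2.COLOR_BGR2HSV)
# blue face (face up) visible?
b=cv2.inRange(hsv,(90,60,40),(125,255,255)); 
x0,y0=proj(im,(.55,.156,.02)).astype(int);x1,y1=proj(im,(.72,.30,.02)).astype(int)
n,l,s,c=cv2.connectedComponentsWithStats(b)
print([(c[i].round(1).tolist(),s[i,4]) for i in range(1,n) if s[i,4]>25 and 220<c[i][0]<330 and 110<c[i][1]<190])
E
python3 chk2.py
```

```text
t16.95 pos [0.4938 0.1562 0.1117] toolx yaw -178.75 toolx rise -0.0168 tooly rise -0.0 gap 0.0175 F [ 0.  -0.7  3.6] q6 -1.38
tip [0.5966 0.1582 0.0864] yaw 1.24 pitch(up+) -0.90 roll -0.33
d [ 75.57977549 158.24685229  71.88127499]
[([278.7, 135.3], np.int32(53))]
```

Request:
{"method": "arm_command", "body": {
  "moves": [
    [[-0.2,0,0,0,0.8],[-0.2,0,0,0,0.8],[-0.2,0,0,0,0.8]]
  ]
}}

```text
time: 17.25
position: [0.5001, 0.1564, 0.1116]
tool_rot: [0.008, -0.011, 1.0, 0.0]
wrist_force: [0.3, -0.5, 2.3]
finger_gap: 0.0177
```

```bash
python3 chk2.py; python3 chk2.py|tail -1
```

```text
t17.30 pos [0.5003 0.1563 0.1117] toolx yaw -178.76 toolx rise -0.0169 tooly rise 0.0 gap 0.0176 F [ 0.  -0.2  2.2] q6 -1.38
tip [0.6032 0.1584 0.0863] yaw 1.24 pitch(up+) -0.90 roll -0.32
d [ 82.15671889 158.39223291  71.82096243]
[([279.5, 135.1], np.int32(44))]
[([279.6, 135.0], np.int32(42))]
```

Request:
{"method": "arm_command", "body": {
  "moves": [
    [[-0.2,0,-0.1,0,0.8],[-0.2,0,-0.05,0,0.8],[-0.2,0,0,0,0.8]]
  ]
}}

```text
time: 17.65
position: [0.5053, 0.1564, 0.1123]
tool_rot: [0.007, -0.011, 1.0, -0.0]
wrist_force: [0.0, 0.1, -0.2]
finger_gap: 0.0178
```

```bash
python3 chk2.py; python3 chk2.py|tail -1
```

```text
t17.70 pos [0.5055 0.1563 0.1123] toolx yaw -178.76 toolx rise -0.0144 tooly rise -0.0002 gap 0.0174 F [0.2 0.7 1. ] q6 -1.39
tip [0.6083 0.1584 0.0867] yaw 1.24 pitch(up+) -1.04 roll -0.34
d [ 87.29347403 158.40501514  72.17623796]
[([280.1, 134.9], np.int32(35))]
[([280.1, 134.9], np.int32(35))]
```

Request:
{"method": "arm_command", "body": {
  "moves": [
    [[-0.25,0,-0.1,0,0.8],[-0.25,0,0,0,0.8],[-0.25,0,0,0,0.8]]
  ]
}}

```text
time: 18.05
position: [0.5122, 0.1563, 0.1124]
tool_rot: [0.006, -0.011, 1.0, -0.0]
wrist_force: [0.3, 0.2, -1.0]
finger_gap: 0.0176
```

```bash
python3 chk2.py; python3 chk2.py|tail -1;python3 two.py m4.png
```

```text
t18.10 pos [0.5125 0.1563 0.1124] toolx yaw -178.76 toolx rise -0.012 tooly rise -0.0008 gap 0.0176 F [-0.5 -0.4 -0.8] q6 -1.39
tip [0.6152 0.1583 0.0866] yaw 1.24 pitch(up+) -1.18 roll -0.37
d [ 94.20129973 158.32370431  72.0627525 ]
[([278.1, 135.1], np.int32(54)), ([284.2, 155.2], np.int32(81))]
[([278.1, 135.1], np.int32(54)), ([284.3, 155.3], np.int32(80))]
t18.25 pos [0.5122 0.1563 0.1125] toolx yaw -178.75 toolx rise -0.0119 tooly rise -0.0007 gap 0.0175 F [ 0.2  0.7 -1.7] q6 -1.39
tip [0.6149 0.1584 0.0867] yaw 1.24 pitch(up+) -1.18 roll -0.36
```

It has toppled: a second blue face appears at (284,155). Find where it lies.

```bash
cat > fin.py <<'E'
from h import *
for n in('side','scene'):
    im=grab(n); hsv=cv2.cvtColor(im['pixels'],cv2.COLOR_BGR2HSV)
    b=cv2.inRange(hsv,(90,60,40),(125,255,255)); k,l,s,c=cv2.connectedComponentsWithStats(b)
    for i in range(1,k):
        if s[i,4]>25:
            X=onz(im,c[i],.030)
            if .5<X[0]<.75 and .05<X[1]<.4:
                print(n,'blue',c[i].round(1),s[i,4],X.round(4))
                if X[1]<.22:
                    for y0 in(X[1]-.025,X[1],X[1]+.025):
                        xs=np.arange(X[0]-.07,X[0]+.07,.001)
                        for z,lab in((.026,'lip'),):
                            P=np.array([proj(im,(x,y0,z)) for x in xs],np.float32)
                            v=cv2.remap(hsv[...,1].astype(np.float32),P[:,0].reshape(1,-1),P[:,1].reshape(1,-1),cv2.INTER_LINEAR).ravel()
                            print('  y %.3f sat along x'%y0,v[::5].astype(int))
    if n=='scene' and 1:
        pass
E
python3 fin.py
```

```text
side blue [278.  135.1] 55 [0.661  0.3106 0.03  ]
side blue [284.2 155.3] 82 [0.6393 0.1636 0.03  ]
  y 0.139 sat along x [ 91  91  90  89 102 102  43  28  32  34  32  34  29   9   8   8   8  10
  11   5   6   7  39 112 112 113 112 119 112]
  y 0.164 sat along x [101 101 102 101 102  89  36  32  39  36  41  97  89  90  98  93  92  94
 100  43   4  10  48 121 118 112 116 118  95]
  y 0.189 sat along x [107 107 104 106 103 101  10  25   4  23  33  81  71  80 102  80  81  85
  87  30   5  10  61 121 116 113 112 123  78]
scene blue [389.4 162.6] 80 [0.6559 0.307  0.03  ]
scene blue [365.8 179.7] 96 [0.6369 0.1624 0.03  ]
  y 0.137 sat along x [149 158 157 155 156 165  79  49  48  49  54  47  17   9  12  10  14  11
  16  10  15  12  14 154 160 158 153 153 160]
  y 0.162 sat along x [158 155 153 151 155 154 111  55  58  41 143 137 134 134 133 135 137 141
  58   8  13  17  31 170 161 159 157 156 159]
  y 0.187 sat along x [150 149 148 149 150 140  47  18  24  60 100 107  78 114  94 117 102 136
  52   8  11   8  41 165 162 160 157 159 159]
```

View pics/m4.png

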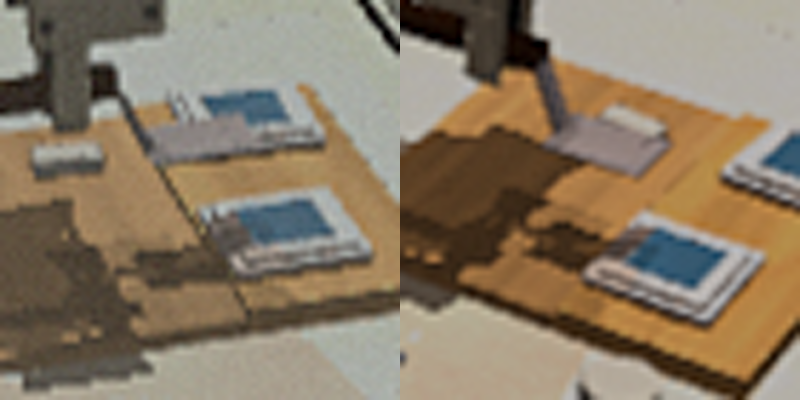

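The coaster lies blue face up, level, on the upper level: centre about (0.638, 0.163), near edge x≈0.598 just past the step, so all its feet (10 mm in) are on the upper level. I'm taking the lifter back: up first, then across.

Request:
{"method": "arm_command", "body": {
  "moves": [
    [[0,0,-0.8,0,0.8],[0,0,-1.2,0,0.8],[0,0,-1.2,0,0.8],[0,-0.6,-0.6,0,0.8],[-0.3,-1.2,0,0,0.8],[-0.5,-1.8,0,0,0.8],[-0.5,-2,0,0,0.8],[-0.5,-2,0,0,0.8]]
  ]
}}

```text
time: 19.15
position: [0.533, 0.0779, 0.157]
tool_rot: [0.008, -0.013, 1.0, -0.0]
wrist_force: [-0.5, 1.1, -1.0]
finger_gap: 0.0175
```

Request:
{"method": "arm_command", "body": {
  "moves": [
    [[-0.5,-2,0,0,0.8],[-0.5,-2,0,0,0.8],[-0.5,-2,0,0,0.8],[-0.5,-2,0,0,0.8],[-0.5,-2,0,0,0.8],[-0.5,-2,0,0,0.8],[-0.5,-2,0,0,0.8],[-0.5,-2,0,0,0.8]]
  ]
}}

```text
time: 19.95
position: [0.5772, -0.0968, 0.1575]
tool_rot: [0.008, -0.011, 1.0, -0.001]
wrist_force: [0.3, -0.0, -1.4]
finger_gap: 0.0176
```

```bash
python3 fin.py | grep blue; python3 -c "
from h import *
tipst(); u=G['p']+G['R']@(tip_t+[0,0,.0022]); print('tip home',u.round(4))"
```

```text
side blue [275.5 135.7] 45 [0.6511 0.3083 0.03  ]
scene blue [389.3 162.6] 79 [0.6556 0.3067 0.03  ]
scene blue [365.7 179.7] 96 [0.6368 0.162  0.03  ]
t20.05 pos [ 0.5774 -0.0983  0.1575] toolx yaw -178.86 toolx rise -0.0166 tooly rise -0.0036 gap 0.0173 F [-0.1 -1.  -0.9] q6 -1.85
tip [ 0.6802 -0.0965  0.1322] yaw 1.13 pitch(up+) -0.91 roll -0.53
tip home [ 0.7145 -0.236   0.006 ]
```

Request:
{"method": "arm_command", "body": {
  "moves": [
    [[-0.4,-1.5,0,0.09,0.8],[-0.4,-1.5,0,0.09,0.8],[-0.4,-1.5,0,0.09,0.8],[-0.4,-1.5,0,0.09,0.8],[-0.4,-1.5,0,0,0.8]]
  ]
}}

```text
time: 20.55
position: [0.5834, -0.1772, 0.157]
tool_rot: [0.008, 0.175, 0.984, 0.001]
wrist_force: [1.2, 0.8, -0.9]
finger_gap: 0.0176
```

```bash
python3 -c "
from h import *
grab('side');grab('side');tipst((.7145,-.236,.05))"
```

```text
t20.65 pos [ 0.583  -0.1784  0.157 ] toolx yaw 159.92 toolx rise -0.0147 tooly rise 0.0032 gap 0.0173 F [ 0.2 -0.5 -1.3] q6 -1.6
tip [ 0.6796 -0.2138  0.1314] yaw -20.08 pitch(up+) -1.03 roll -0.14
shift cm [-3.92 -0.91  8.2 ]
```

Request:
{"method": "arm_command", "body": {
  "moves": [
    [[-0.8,-0.2,0.2,-0.01,0.8],[-1.1,-0.25,0.8,0,0.8],[-1.1,-0.25,1.2,0,0.8],[-0.9,-0.2,1.3,0,0.8],[0,0,1.3,0,0.8],[0,0,1.3,0,0.8],[0,0,1.0,0,0.8],[0,0,0.6,0,0.8]]
  ]
}}

```text
time: 21.45
position: [0.6212, -0.198, 0.0773]
tool_rot: [0.009, 0.161, 0.987, 0.001]
wrist_force: [-0.3, 0.4, -0.5]
finger_gap: 0.0178
```

```bash
python3 -c "
from h import *
grab('side');grab('side');tipst((.7145,-.236,.02))
import pickle
b=grab('wrist','w9.png');pickle.dump((grab('scene'),grab('side'),b),open('d2.pkl','wb'))
g=b['pixels'].astype(int).sum(2)
for r in (20,40,60,90,120,150,200,240): 
    row=g[r,180:400]; d=np.diff(row); i=np.where(np.abs(d)>25)[0]; print(r,[(180+int(k),int(d[k])) for k in i][:14])
"
```

```text
t21.55 pos [ 0.6208 -0.1979  0.0772] toolx yaw 161.44 toolx rise -0.0157 tooly rise 0.0044 gap 0.0176 F [ 0.2 -0.2 -2. ] q6 -1.64
tip [ 0.7183 -0.2307  0.0517] yaw -18.56 pitch(up+) -0.97 roll -0.07
shift cm [ 0.24 -0.64  3.17]
20 [(185, -85), (186, -152), (187, -58), (219, 231), (220, 62), (367, -145), (368, -80), (397, 170), (398, 45)]
40 [(186, -91), (187, -163), (188, -49), (218, 126), (219, 147), (220, 33), (365, -131), (366, -80), (395, 180), (396, 46)]
60 [(188, -186), (189, -127), (217, 248), (218, 57), (360, -56), (361, -124), (362, -54), (393, 168), (394, 42)]
90 [(188, -72), (189, -26), (190, -115), (191, -68), (205, -76), (206, -99), (217, 136), (218, 38), (273, 57), (347, 204), (348, 53), (358, -128), (359, -67), (387, 167)]
120 [(186, -85), (187, -156), (188, -59), (207, -71), (208, -93), (215, 85), (216, 80), (219, -101), (220, -65), (245, -41), (248, 52), (260, -47), (306, 77), (344, -31)]
150 [(209, -79), (210, -77), (215, 118), (216, 42), (218, -102), (219, -66), (260, -31), (261, -46), (305, 86), (306, 60), (343, 48), (344, 146), (345, 46), (347, 79)]
200 [(212, -32), (213, -150), (214, 73), (215, 47), (217, -111), (218, -61), (221, -37), (261, -36), (262, -47), (304, 84), (305, 64), (340, -26), (341, 280), (342, 160)]
240 [(180, 143), (181, 54), (183, 98), (184, 42), (186, -195), (187, -131), (188, 145), (189, 33), (191, 108), (192, 27), (215, -92), (216, -185), (217, -61), (222, -48)]
```

Request:
{"method": "arm_command", "body": {
  "moves": [
    [[0.12,-0.27,0.4,0,0.8],[0.1,-0.27,0.6,0,0.8],[0,0,0.7,0,0.8],[0,0,0.6,0,0.8],[0,0,0.4,0,0.8]]
  ]
}}

```text
time: 22.2
position: [0.6206, -0.2048, 0.0537]
tool_rot: [0.013, 0.162, 0.987, -0.0]
wrist_force: [0.1, -0.5, -1.0]
finger_gap: 0.0175
```

```bash
python3 -c "
from h import *
grab('side');grab('side');tipst((.7145,-.236,.008))
p=bot.get_state()['position'];print((p-[.617,-.2023,0]).round(4))
"
```

```text
t22.30 pos [ 0.6201 -0.2045  0.0533] toolx yaw 161.40 toolx rise -0.0235 tooly rise 0.0038 gap 0.0174 F [-0.7  0.1 -1.5] q6 -1.65
tip [ 0.7177 -0.2374  0.0286] yaw -18.60 pitch(up+) -0.52 roll -0.11
shift cm [0.4  0.03 2.05]
[ 0.0031 -0.0022  0.0533]
```

Request:
{"method": "arm_command", "body": {
  "moves": [
    [[0.2,0.05,0.5,0,0.8],[0.2,0.05,0.5,0,0.8],[0,0,0.5,0,0.8],[0,0,0.3,0,0.8]]
  ]
}}

```text
time: 22.7
position: [0.6173, -0.2021, 0.0344]
tool_rot: [0.012, 0.161, 0.987, -0.0]
wrist_force: [0.7, -0.2, -0.9]
finger_gap: 0.0174
```

```bash
python3 -c "
from h import *
grab('side');grab('side');tipst((.7145,-.236,.006))
p=bot.get_state()['position'];print((p-[.617,-.2023,0]).round(4))
"
```

```text
t22.80 pos [ 0.6173 -0.2022  0.0344] toolx yaw 161.41 toolx rise -0.0243 tooly rise 0.0038 gap 0.0175 F [ 0.   0.2 -0.2] q6 -1.65
tip [ 0.7149 -0.235   0.0099] yaw -18.58 pitch(up+) -0.47 roll -0.11
shift cm [ 0.02 -0.11  0.39]
[0.0003 0.0001 0.0344]
```

Request:
{"method": "arm_command", "body": {
  "moves": [
    [[0,0,0.1,0,0.8],[0,0,0.1,0,0.8]]
  ]
}}

```text
time: 23.0
position: [0.6178, -0.2024, 0.0332]
tool_rot: [0.013, 0.161, 0.987, -0.0]
wrist_force: [-1.3, 0.4, 4.0]
finger_gap: 0.0175
```

```bash
python3 -c "
from h import *
grab('side');tipst()"
```

```text
t23.05 pos [ 0.6178 -0.2024  0.0332] toolx yaw 161.41 toolx rise -0.0251 tooly rise 0.0036 gap 0.0172 F [-1.3  0.9  4.8] q6 -1.65
tip [ 0.7154 -0.2353  0.0087] yaw -18.58 pitch(up+) -0.43 roll -0.12
```

Request:
{"method": "arm_command", "body": {
  "moves": [
    [[0,0,0.1,0,0.8],[0,0,0.07,0,0.8]]
  ]
}}

```text
time: 23.25
position: [0.6178, -0.2024, 0.0327]
tool_rot: [0.013, 0.161, 0.987, -0.0]
wrist_force: [-3.2, 1.3, 5.8]
finger_gap: 0.0178
```

```bash
python3 -c "
from h import *
grab('side');grab('side');tipst()"
```

```text
t23.35 pos [ 0.6178 -0.2024  0.0327] toolx yaw 161.42 toolx rise -0.0249 tooly rise 0.0035 gap 0.0175 F [-2.8  1.3  6. ] q6 -1.65
tip [ 0.7155 -0.2353  0.0082] yaw -18.58 pitch(up+) -0.44 roll -0.12
```

Contact with 6 N at TCP z 0.0327 against 0.0320 at pickup: seated within 1 mm. Release gently.

Request:
{"method": "arm_command", "body": {
  "moves": [
    [[0,0,0,0,1.9],[0,0,0,0,2.2],[0,0,0,0,2.8],[0,0,0,0,3.6],[0,0,0,0,4.5],[0,0,0,0,4.5]]
  ],
  "force": 10
}}

```text
time: 23.95
position: [0.6186, -0.2028, 0.0327]
tool_rot: [0.014, 0.161, 0.987, -0.0]
wrist_force: [0.2, -0.1, 0.6]
finger_gap: 0.044
```

```bash
python3 -c "
from h import *
im=grab('wrist');s,R,p=st()
g=im['pixels'].astype(int).sum(2)
for r in (100,130,150,200,250):
    row=g[r,190:400]; d=np.diff(row); i=np.where(np.abs(d)>25)[0]; print(r,[(190+int(k),int(d[k])) for k in i][:14])
"
```

```text
t24.00 pos [ 0.6186 -0.2027  0.0327] toolx yaw 161.41 toolx rise -0.0268 tooly rise 0.0035 gap 0.0448 F [ 0.8 -0.7 -0.3] q6 -1.65
100 [(198, -87), (199, -108), (202, 82), (203, 38), (204, -77), (205, -49), (239, 97), (240, -53), (241, -39), (247, 154), (248, 47), (249, -49), (252, -89), (253, -45)]
130 [(200, -53), (201, -27), (202, 52), (203, -45), (204, -97), (205, -33), (247, -38), (248, -32), (251, 47), (259, -62), (260, -35), (305, 136), (306, 37), (320, -39)]
150 [(202, -64), (204, -92), (205, -68), (248, -54), (251, 30), (252, 37), (260, -59), (305, 115), (306, 35), (316, -41), (320, -35), (321, -30), (325, 98), (367, 43)]
200 [(206, -145), (207, -109), (219, -32), (261, -63), (262, -39), (304, 103), (305, 64), (363, -29), (364, 227), (365, 55)]
250 [(210, -110), (211, -39), (235, -37), (236, -82), (237, -50), (240, 55), (241, 39), (262, -33), (263, -54), (304, 65), (326, -68), (327, -40), (329, -26), (330, 94)]
```

Handle is centred between the fingers (columns 260–305) after release. Straight up slowly, then measure the lifter from the wrist camera.

Request:
{"method": "arm_command", "body": {
  "moves": [
    [[0,0,-0.5,0,4.5],[0,0,-1,0,4.5],[0,0,-1.5,0,4.5],[0,0,-1.5,0,4.5],[0,0,-2,0,4.5],[0,0,-2,0,4.5],[0,0,-2,0,4.5],[0,0,-2,0,4.5]]
  ]
}}

```text
time: 24.8
position: [0.6144, -0.2018, 0.1677]
tool_rot: [0.014, 0.161, 0.987, -0.0]
wrist_force: [-0.2, 0.3, 0.7]
finger_gap: 0.0449
```

Request:
{"method": "arm_command", "body": {
  "moves": [
    [[0.8,0,-2,0,6],[1.2,0,-1,0,6],[1.2,0,-1,0,6],[1.2,0,-1,0,6],[1,0,-0.5,0,6],[0.5,0,0,0,6]]
  ]
}}

```text
time: 25.4
position: [0.5589, -0.1837, 0.2403]
tool_rot: [0.024, 0.161, 0.987, -0.003]
wrist_force: [1.5, -1.0, -0.3]
finger_gap: 0.0604
```

```bash
python3 fin.py | grep blue; python3 - <<'E'
from h import *
import pickle
im=grab('wrist','w10.png'); st()
sc=grab('scene');sd=grab('side');old=pickle.load(open('d0.pkl','rb'))
# blade: low-saturation region inside plate; in scene/side/wrist
for n,i in (('wrist',im),('scene',sc),('side',sd),('scene0',old['scene']),('side0',old['side'])):
    hsv=cv2.cvtColor(i['pixels'],cv2.COLOR_BGR2HSV)
    quad=np.array([proj(i,(.617+a*.95+b*.3123,-.2035-a*.3123+b*.95,.006)) for a,b in((.036,-.038),(.112,-.038),(.112,.038),(.036,.038))],np.int32)
    m=np.zeros(hsv.shape[:2],np.uint8);cv2.fillPoly(m,[quad],1)
    w=((hsv[...,1]<75)&(m>0)).astype(np.uint8); k,l,s,c=cv2.connectedComponentsWithStats(w)
    if k<2: print(n,'none');continue
    j=1+np.argmax(s[1:,4]); cs,_=cv2.findContours((l==j).astype(np.uint8),0,1); box=cv2.boxPoints(cv2.minAreaRect(cs[0]))
    W=np.array([onz(i,p,.008) for p in cs[0].reshape(-1,2)])[:,:2]; d=np.array([.95,-.3123]);a=(W-[.617,-.2035])@d; b=(W-[.617,-.2035])@[.3123,.95]
    print(n,s[j,4],'blade along %.3f..%.3f across %.3f..%.3f'%(a.min(),a.max(),b.min(),b.max()))
# any change elsewhere: jar, pencil, eraser in scene
d=cv2.absdiff(sc['pixels'],old['scene']['pixels']).sum(2)
for nm,X in(('jar',(.685,-.015,.03)),('pencil',(.46,0,.008)),('eraser',(.54,.288,.02)),('done',(.655,.307,.03)),('rest',(.63,-.21,.02))):
    u,v=proj(sc,X).astype(int); q=d[v-12:v+13,u-12:u+13]; print(nm,'diff mean %.1f'%q.mean(), 'frac>90 %.2f'%(q>90).mean())
E
```

```text
side blue [277.3 135.7] 62 [0.6572 0.3068 0.03  ]
side blue [283.9 155.4] 82 [0.6384 0.1631 0.03  ]
scene blue [389.4 162.6] 80 [0.6559 0.307  0.03  ]
scene blue [365.7 179.7] 97 [0.6367 0.1622 0.03  ]
t25.55 pos [ 0.559  -0.1837  0.2382] toolx yaw 161.42 toolx rise -0.0451 tooly rise 0.0021 gap 0.0604 F [ 0.7 -0.3 -0.8] q6 -1.66
wrist 1354 blade along 0.042..0.105 across -0.023..0.021
scene 270 blade along 0.034..0.104 across -0.022..0.022
side 257 blade along 0.033..0.105 across -0.023..0.038
scene0 267 blade along 0.035..0.103 across -0.020..0.025
side0 254 blade along 0.033..0.103 across -0.021..0.038
jar diff mean 20.7 frac>90 0.00
pencil diff mean 22.9 frac>90 0.00
eraser diff mean 20.6 frac>90 0.00
done diff mean 21.1 frac>90 0.00
rest diff mean 42.2 frac>90 0.11
```

Blade lies at rest-frame x 42–105 mm, centred as at the start, and the bystanders are unchanged. Handing in.

```bash
python3 -c "
from plant import bot
print(bot.sign_off())"
```

```text
the job is handed in; nothing more can be done
None
```

The coaster is turned over and stands face up on the upper level, the lifter is back on its rest, and the job is handed in after about 25.5 s. No verdict came back from the hand-in.

**What I did:** I took the wooden-handled lifter from its rest and slid its blade under the coaster's near lip. I pushed the coaster 9 mm to the step and tipped it about its far edge in small, checked moves. Only the blade touched it, and the largest wrist force I saw was about 26 N. Then I laid the lifter back and withdrew upwards.

**Last checks:**
- **Coaster:** two cameras put its centre at about (0.637, 0.163) m. Its near edge is about 2 mm past the step, so the feet should sit roughly 10 mm onto the upper level. I inferred the feet from that edge and did not see them.
- **Lifter:** the blade spans 42–105 mm along the rest and is centred on it, matching the nominal layout.
- **Other things:** the finished coaster, eraser, pencil and jar show no change in the scene picture.

**Disagreements:**
- **Blade height:** probing the board showed the tip 2.2 mm higher than my pose calculation. I corrected for this before going under the lip.
- **Tool tilt:** early fast moves tilted the tool by about 2°, so I moved slowly and allowed for the tilt from then on.
- **Release:** contact came about 1 mm above the pickup height, so the lifter settled by up to that much when I let go.
- **Rest picture:** it differs a little from the first one, probably the arm's shadow. I confirmed the handle's place in the saddle from column positions and the blade fit, not from a final viewed picture.

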